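# Clamp an angle-iron offcut with a ratchet-handled machine vise

## Robot

A 6-joint arm with a two-finger parallel gripper is mounted at the origin on a cart in front of the work surface, level with it; the furniture and walls round the work are solid. World frame = base frame: x ahead of the robot, y to its left, z up, the work surface at z = 0. Lengths are in m, angles in rad, forces in N, time in s.
With the tool pointing down it reaches from about 0.375 to 0.975 m from the base axis. Payload 3.8 kg.
Tool frame: the origin (TCP) lies midway between the tips of the shut fingers; the grasp point (between the pads) lies 19 mm behind it; z points along the fingers, y is the line along which they close (so a half turn about z gives the same grasp; the last joint's range is limited). The gripper opens to 85 mm and grips with 20 to 120 N. Pads are 22 mm wide; open, the fingers measure 114 mm over their backs; the gripper's body (76 mm by 85 mm) begins 54 mm behind the grasp point. The pads swing forward as they close: fully open they stand 13 mm farther back than shut.
Start: joints at [-1.193, 0.264, 1.604, -0, 1.274, -0.037], TCP at [0.272, -0.618, 0.204] pointing down, gripper open.
Joint ranges: [-2.63, 2.63], [-0.94, 2.18], [0.31, 2.57], [-1.31, 4.45], [0, 2.66], [-2.55, 2.55]. Speed limits (rad/s): [2.57, 2.57, 3.14, 3.14, 3.14, 3.14].

## Interface

Orientations are given as a rotation vector (axis times angle).
In Python, from workcell import bot gives the robot as it stands.
- The arm moves only by the tool servo_tool, never from a script. Its argument "series" is a list of rows, each a list of 7 numbers: the shift along the world's x, y, z in units of 0.15 m (1.0 is 0.15 m), then the turn, a rotation vector about the world's x, y, z in units of 180 degrees (1.0 is 180 degrees), then the closure, from 0 (fully open) to 1 (shut). A call has 1 to 20 rows; each row is the pose to reach, as a shift and turn from the pose commanded when the call began, turning the shorter way round; what a row does not reach only later rows make up. A row lasts 1/10 s, in which the tool goes at most 50 mm and 8.59 degrees, less where a joint would pass 70% of its speed; a pose out of reach is approached as far as the arm can. A call with a number of a shift or a turn outside -1 to 1 is refused whole. A call with a gripper value outside its range is refused whole. The fingers move at their own pace and stop on an object; "newtons" is the grip in N (left out, the last holds). Time passes only in rows, so rows that repeat a pose let the fingers close. It gives the time, the measured TCP pose, the force, the opening and the grip force at its end, in the units of the state.
- bot.read_state(): the state, without advancing time (a new reading comes with each control period).
- bot.read_camera(name): name is "scene" or "top"; returns the picture (384x512x3 uint8, red, green, blue); there is no depth.
- bot.camera_info(name): a dict with "vertical_fov" (degrees; the focal length in pixels is half the picture's height over the tangent of half this angle, whatever the lens; pixels are square), "cx", "cy" (the principal point, pixels), "R" (3x3) and "t" (3): a world point X has camera coordinates R X + t. Camera axes: x right, y down, z forward; pixel columns grow to the right and rows downward; lengths in m; the calibration is good to about 2 mm. A picture is of the moment at which its call begins. camera_info takes no time and is no camera call.
- bot.finish_job(): hands the job in; it is judged then, once.
Trained networks look in the newest picture that a camera, given by its name, has taken for a name from the list of things; names that differ only in an ending like _2 or _b are one class to them, and where a whole thing is asked for, a point or a joint stands for the part that bears it (a point fixed in the world has none). Each returns a list of dicts, best first, with "score" (0 to 1); they miss things now and then, are a little off and sometimes report something else, mostly with a low value. They report only what shows in the picture. A call takes as long as a camera call. They do not tell look-alikes from the thing itself.
- bot.recognise(target, camera): "box" ([left, top, right, bottom] as shares, 0 to 1, of the picture: columns of its width, rows of its height, round what is visible of it).
- bot.trace(target, camera): "mask" (384x512 bool, what is visible of it) and "box" ([left, top, right, bottom] as shares, 0 to 1, of the picture: columns of its width, rows of its height, round what is visible of it).
- bot.mark_of(target, camera): "at" ([row, column] as shares, 0 to 1, of the picture: columns of its width, rows of its height: a listed point, or the origin of a listed thing).
The state is a dict: "time": time; "q": joint angles; "joint_vel": joint speeds; "joint_torque": joint torques, N m; "tool_pos": TCP position; "tcp_rot": TCP orientation; "wrist_force": force on the tool from outside, world axes, zero at the start; "torque": the same for the moment, N m; "width": opening from 0.0 (shut) to 1.0 (fully open); "grip_force": force on a finger pad.
Only numpy, scipy, OpenCV 4.12 (cv2) and the standard library are available. Lean on these libraries where they do the work, as an engineer would, in place of code of your own. Each camera call takes 0.05 s, during which the arm holds its last target. There are 200 camera calls.

## Task

Clamp the angle-iron offcut firmly in the machine vise with its ratchet handle, ready for filing, and let go of everything. The ratchet may have been left driving the jaws apart, or half switched so that it slips both ways - swinging the handle both ways tells by feel; if so, push its small red reversing lever right over, then pump the handle until the work is held tight. Leave the file, hammer and tape measure where they lie.

Things in the scene. Friction and masses are not known exactly. Their poses are not given: they have to be found in the camera images.
- vise: Blue-grey machine vise bolted to the table, 262 mm long, 112 mm wide, bed 64 mm high. Origin: middle of its underside. Its x axis runs along the screw from the ratchet handle at the front (-x end, nearest the robot) to the fixed jaw at the rear; z up. Clockwise (seen from the front, looking along +x) is the top going towards -y, the right.
- jaw: Moving jaw, 106 mm wide, top 98 mm over the table, sliding along the vise's x. Origin at table height, 10 mm in front of its steel clamping face (face at x = +10 mm here, 65 to 98 mm high). The screw turned clockwise (seen from the front) closes it 30 mm per turn, anticlockwise opens it. Screw friction holds the jaw: it cannot be pushed by hand.
- angle: Rusty angle-iron offcut, 40 x 115 x 40 mm, 5 mm thick, about 0.3 kg, lying loose on the vise bed between the jaws, its length across the vise, one leg flat on the bed, the other upright next to the fixed jaw. Origin: centre of its underside. The slack between work and jaws is 4 to 10 mm in all at the start.
- handle_axis (a point): Point on the screw's axis in the middle of the ratchet head, 50 mm over the table, 160 mm in front of the vise's origin. Head: 80 mm in diameter, 24 mm thick along the screw. The handle swings about this axis (the vise's x). A swing the way the ratchet drives first has 0 to 36 degrees of lost motion, then turns the screw.
- ball (a point): Centre of the black ball knob, 35 mm in diameter, at the end of the handle, 150 mm from handle_axis. The handle leans up to 1.6 rad left or right of upright and stays where left. Force at the ball: 2 to 4 N the way the ratchet slips, 6 to 12 N when it drives and the jaw runs free, rising steeply once the jaws grip: 16 to 20 N is firm. Stay under 25 N.
- handle: The ratchet handle: round head, then an arm 10 mm thick along the screw and 14 mm wide, then the ball. Origin on the screw axis (as handle_axis); its z axis points along the arm to the ball, its x axis along the screw, so its roll is the lean to the right. Nearly upright at the start.
- lever_tip (a point): Middle of the red tab of the reversing lever: 30 mm long along the screw (18 to 48 mm in front of the handle's swing plane), 9 mm wide, 14 mm high, 34 mm from the lever's pivot.
- reverser: The reversing lever. Origin: its pivot, 46 mm from handle_axis towards the ball; turns about an axis along the screw; its z axis points to the tab. Swings 0.42 rad left or right of the arm's line, stays where put; about 1.5 to 2 N sideways at the tab moves it. Right over to the right the ratchet drives clockwise, to the left anticlockwise; near the middle it slips both ways.
- rear_jaw: Fixed jaw, a block bolted on the rear of the vise bed with a steel face 106 mm wide and 33 mm high. Origin on the bed, in the plane of that face, which looks towards the moving jaw (-x). When the work is clamped the two jaw faces stand 40 mm apart.
- file: Flat file with wooden handle, 315 mm long, lying on the table; leave alone
- hammer: Hammer, 286 mm long, lying on the table; leave alone
- tape: Yellow tape measure, 92 mm long, on the table; leave alone
There are look-alikes about, which are no part of the job. What is shaped like the angle but orange or white is not meant.

How it is judged:
By the outcome, as a careful person would: the job done as asked, in the order asked, and still so for the second after the job is handed in, with the robot touching nothing.
It also fails if it takes over 72 s, if anything falls off the work surface, if the arm or the gripper's body presses on something with over 40 N, if the wrist force passes 120 N, or if a joint passes its speed limit or range.

## Working session

There is one attempt and no reset: what is moved stays moved. The work goes in short steps, Python scripts to look and compute and a tool call to move; the robot and the scene stay as the last step left them, time stands still between calls to the robot, and variables do not carry over. Pictures are saved under pics/ and viewed, at most 10 in all, crops included, and the job is handed in when it is done.

Besides the shell and the picture viewer there is one more tool, called after "Emit:" as a command line: name --pt "numbers of a row" for each row, then --argument value for the rest. servo_tool: Moves the arm, as the interface text tells. Shifts and turns lie within -1 to 1; 1 stands for 0.15 m of shift or 180 degrees of turn. Its arguments: {"type":"object","properties":{"series":{"type":"array","items":{"type":"array","items":{"type":"number"}}},"newtons":{"type":"number"}},"required":["series"]}

```bash
mkdir -p pics
cat > h.py <<'E'
import numpy as np, cv2
from workcell import bot
def snap(c,n=None):
    im=bot.read_camera(c)
    if n: cv2.imwrite(f'pics/{n}.png',im[:,:,::-1])
    return im
def cam(c):
    i=bot.camera_info(c); f=192/np.tan(np.radians(i['vertical_fov'])/2)
    return f,i['cx'],i['cy'],np.array(i['R']),np.array(i['t'])
def proj(c,X):
    f,cx,cy,R,t=cam(c); p=R@np.array(X)+t; return np.array([cx+f*p[0]/p[2],cy+f*p[1]/p[2]])
def ray(c,u,v):
    f,cx,cy,R,t=cam(c); d=R.T@np.array([(u-cx)/f,(v-cy)/f,1]); return -R.T@t,d
def atz(c,u,v,z):
    o,d=ray(c,u,v); return o+d*(z-o[2])/d[2]
def mark(n,c):
    r=bot.mark_of(n,c); return [(np.round([a['at'][1]*512,a['at'][0]*384],1),round(a['score'],2)) for a in r]
E
python3 - <<'E'
from h import *
a=snap('scene');b=snap('top')
cv2.imwrite('pics/a.png',np.vstack([a,b])[:,:,::-1][:, :])
for c in('scene','top'):
    print(c,cam(c)[3].round(2).tolist(),(-cam(c)[3].T@cam(c)[4]).round(3),cam(c)[:3])
    for n in('vise','jaw','angle','handle_axis','ball','lever_tip','reverser','rear_jaw'):
        print(n,mark(n,c)[:3])
s=bot.read_state();print(s['time'],s['tool_pos'],s['tcp_rot'])
E
python3 -c "
import cv2;a=cv2.imread('pics/a.png')
cv2.imwrite('pics/s1.png',a[:384]);cv2.imwrite('pics/t1.png',a[384:])"
```

```text
scene [[-0.79, -0.61, 0.01], [-0.26, 0.33, -0.91], [0.55, -0.72, -0.42]] [-0.03   0.805  0.623] (np.float64(358.6489514241195), 255.93186854897067, 193.02311006953667)
vise [(array([233. , 225.7]), 0.82)]
jaw [(array([236.1, 224.7]), 0.7)]
angle [(array([212.4, 257.3]), 0.9), (array([302.8, 257.4]), 0.79), (array([229. , 210.3]), 0.78)]
handle_axis [(array([272.1, 232. ]), 0.82), (array([202.5, 319.2]), 0.35)]
ball [(array([268.7, 186.1]), 0.73)]
lever_tip [(array([278.9, 211.6]), 0.63)]
reverser [(array([271.1, 218.4]), 0.57), (array([267.2, 188.1]), 0.2)]
rear_jaw [(array([223.6, 205.6]), 0.8), (array([329.7, 200.8]), 0.66)]
top [[-0.01, -1.0, -0.02], [-1.0, 0.01, -0.09], [0.09, 0.02, -1.0]] [ 0.456 -0.01   1.253] (np.float64(364.77562701274377), 256.21776584941665, 186.83928113527006)
vise [(array([252. , 161.1]), 0.84), (array([149.1, 217. ]), 0.73)]
jaw [(array([252.7, 158. ]), 0.92)]
angle [(array([199.5, 178.9]), 0.94), (array([246.8, 240.7]), 0.78), (array([256.1, 143.6]), 0.57)]
handle_axis [(array([250.5, 206.5]), 0.84)]
ball [(array([251.7, 198. ]), 0.49)]
lever_tip [(array([253.4, 211.9]), 0.46), (array([251.4, 200.2]), 0.27)]
reverser [(array([260.2, 141.3]), 0.59), (array([250.1, 202.1]), 0.4)]
rear_jaw [(array([255.5, 138. ]), 0.8)]
0.9 [ 0.2720201  -0.61775209  0.20430355] [ 3.07424419e+00  6.46900431e-01 -1.27446662e-06]
```

View pics/s1.png

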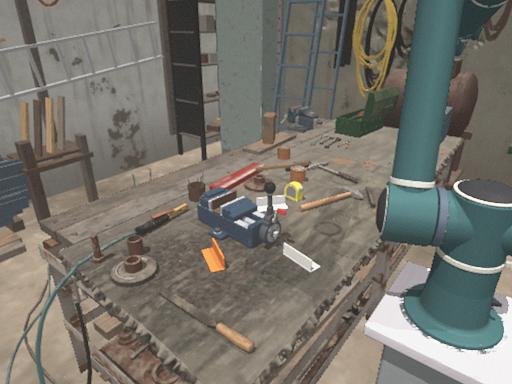

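View pics/t1.png

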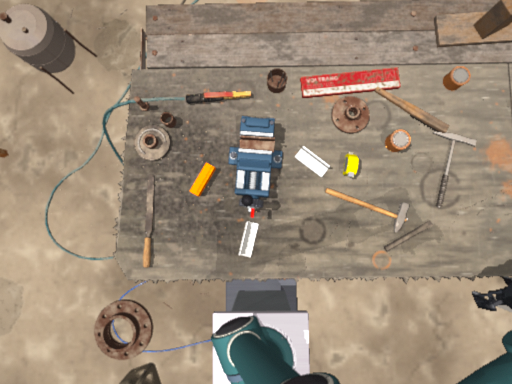

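The scene shows the vise with its upright handle at (268,188) and the red tab near (281,212). The top view shows the rusty angle between the jaws at (256,143). The look-alikes are orange at (203,179) and white at (249,240) and (312,161), so I choose the rusty one and will check it in a crop.

Run:
```python
from h import *
a=cv2.imread('pics/s1.png')[170:260,185:305];b=cv2.imread('pics/t1.png')[105:225,205:305]
a=cv2.resize(a,None,fx=3.5,fy=3.5,interpolation=2);b=cv2.resize(b,None,fx=3.5,fy=3.5,interpolation=2)
o=np.zeros((420,770,3),np.uint8);o[:a.shape[0],:420]=a;o[:420,420:]=b;cv2.imwrite('pics/c1.png',o)
ax=atz('top',250.5,206.5,.05);rj=atz('top',255.5,138,.064);vi=atz('top',252,161.1,0);jw=atz('top',252.7,158,0)
print(ax,rj,vi,jw, atz('scene',272.1,232,.05),atz('scene',223.6,205.6,.064),atz('scene',233,225.7,0))
print('ball',atz('top',251.7,198,.2),atz('scene',268.7,186.1,.2))
```

```text
[0.49972417 0.02798544 0.05      ] [0.72576486 0.00894551 0.064     ] [0.65897898 0.02296966 0.        ] [ 6.69829978e-01  2.04360258e-02 -2.22044605e-16] [0.50693297 0.02600403 0.05      ] [0.72460541 0.00663021 0.064     ] [0.68325382 0.00735651 0.        ]
ball [0.51873534 0.01950118 0.2       ] [0.52247484 0.02743378 0.2       ]
```

View pics/c1.png

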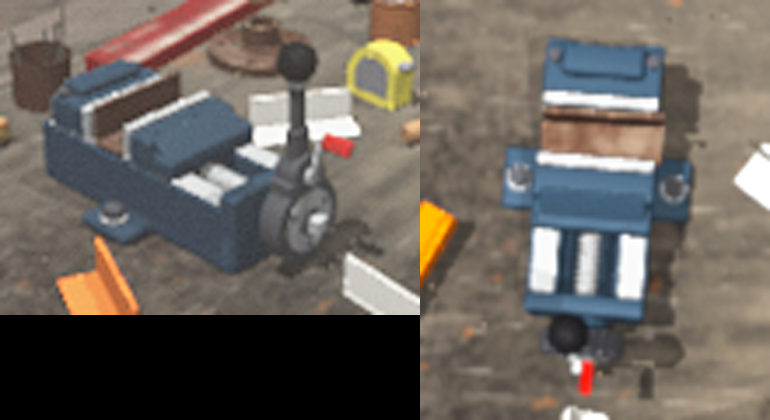

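The crop confirms it: the rusty angle lies between the jaws. The ball is at top (247,200) and scene (270,188), and the red tab is at top (253,213) and scene (282,212).

```bash
cat >> h.py <<'E'
from scipy.optimize import least_squares
def pts(p):
    x,y,yaw,lean,lev=p
    X=np.array([np.cos(yaw),np.sin(yaw),0]);Y=np.array([-np.sin(yaw),np.cos(yaw),0]);Z=np.array([0,0,1])
    A=np.array([x,y,.05]); d=lambda a:-np.sin(a)*Y+np.cos(a)*Z
    return dict(axis=A,ball=A+.15*d(lean),tab=A+.046*d(lean)+.034*d(lean+lev)-.033*X,rear=A+X*0+0)
def fit(m,p0,free):
    f=lambda q:np.concatenate([w*(proj(c,pts(merge(q))[k])-uv) for k,c,uv,w in m])
    def merge(q):
        p=np.array(p0,float);p[free]=q;return p
    r=least_squares(f,np.array(p0)[free]);return merge(r.x),r.fun
E
python3 - <<'E'
from h import *
m=[('ball','top',(247.3,200.1),1),('ball','scene',(269.9,187.7),1),('tab','top',(252.7,213),1),('tab','scene',(281.9,211.7),1),('axis','scene',(272.1,232),.5),('axis','top',(250.5,206.5),.5)]
p,r=fit(m,[.5,.027,-.084,0,0],[0,1,3,4]);print(p,r.round(1))
print(pts(p))
E
```

```text
[ 0.51099654  0.02585621 -0.084      -0.05122092  0.39605889] [-0.4  0.4  0.6  0.1 -0.2 -0.2  0.3 -0.2 -0.5 -0.2  0.3 -1.7]
{'axis': array([0.51099654, 0.02585621, 0.05      ]), 'ball': array([0.51164088, 0.03350891, 0.19980327]), 'tab': array([0.47734617, 0.0195188 , 0.1279381 ]), 'rear': array([0.51099654, 0.02585621, 0.05      ])}
```

Emit:
servo_tool --pt "0.32 1 0.77 0 0 -0.159 0" --pt "0.32 1 0.77 0 0 -0.159 0" --pt "0.32 1 0.77 0 0 -0.159 0" --pt "0.32 1 0.77 0 0 -0.159 0" --pt "0.32 1 0.77 0 0 -0.159 0"

```text
time: 1.4
tool_pos: [0.3227, -0.4663, 0.3261]
tcp_rot: [3.132, -0.129, 0.01]
wrist_force: [-0.3, -1.4, 1.1]
width: 1.001
grip_force: 0.0
```

Emit:
servo_tool --pt "0.32 1 0 0 0 0 0" --pt "0.32 1 0 0 0 0 0" --pt "0.32 1 0 0 0 0 0" --pt "0.32 1 0 0 0 0 0"

```text
time: 1.8
tool_pos: [0.3688, -0.3141, 0.3194]
tcp_rot: [-3.137, 0.126, -0.001]
wrist_force: [0.0, 0.1, 0.3]
width: 0.999
grip_force: 0.0
```

Emit:
servo_tool --pt "0.32 1 0 0 0 0 0" --pt "0.32 1 0 0 0 0 0" --pt "0.32 1 0 0 0 0 0" --pt "0.32 1 0 0 0 0 0"

```text
time: 2.2
tool_pos: [0.417, -0.1646, 0.3194]
tcp_rot: [-3.138, 0.125, -0.001]
wrist_force: [-0.2, -1.2, 0.1]
width: 0.999
grip_force: 0.0
```

Emit:
servo_tool --pt "0.32 1 0 0 0 0 0" --pt "0.32 1 0 0 0 0 0" --pt "0.32 1 0 0 0 0 0" --pt "0.32 1 0 0 0 0 0" --pt "0.32 1 0 0 0 0 0"

```text
time: 2.7
tool_pos: [0.4645, -0.0177, 0.3191]
tcp_rot: [3.138, -0.128, -0.002]
wrist_force: [-0.6, -1.0, 0.6]
width: 0.998
grip_force: 0.0
```

Emit:
servo_tool --pt "0.313 0.343 0 0 0 0 0" --pt "0.313 0.343 0 0 0 0 0" --pt "0.313 0.343 -0.3 0 0 0 0" --pt "0.313 0.343 -0.6 0 0 0 0" --pt "0.313 0.343 -0.953 0 0 0 0" --pt "0.313 0.343 -0.953 0 0 0 0.4" --pt "0.313 0.343 -0.953 0 0 0 0.4" --pt "0.313 0.343 -0.953 0 0 0 0.4" --pt "0.313 0.343 -0.953 0 0 0 0.4" --newtons 20

```text
time: 3.6
tool_pos: [0.5137, 0.0332, 0.1806]
tcp_rot: [-3.139, 0.134, -0.01]
wrist_force: [0.1, 0.3, -0.6]
width: 0.598
grip_force: 0.0
```

Run:
```python
from h import *
a=snap('scene');b=snap('top')
a=cv2.resize(a[150:260,215:325],None,fx=3.6,fy=3.6,interpolation=2);b=cv2.resize(b[135:245,195:305],None,fx=3.6,fy=3.6,interpolation=2)
cv2.imwrite('pics/c2.png',np.hstack([a,b])[:,:,::-1]);s=bot.read_state();print(s['q'],s['width'])
```

```text
[ 1.68621401e-02 -2.84573530e-02  1.97503532e+00 -6.89192832e-05
  1.18996502e+00  1.67251045e+00] 0.6002435086523399
```

View pics/c2.png

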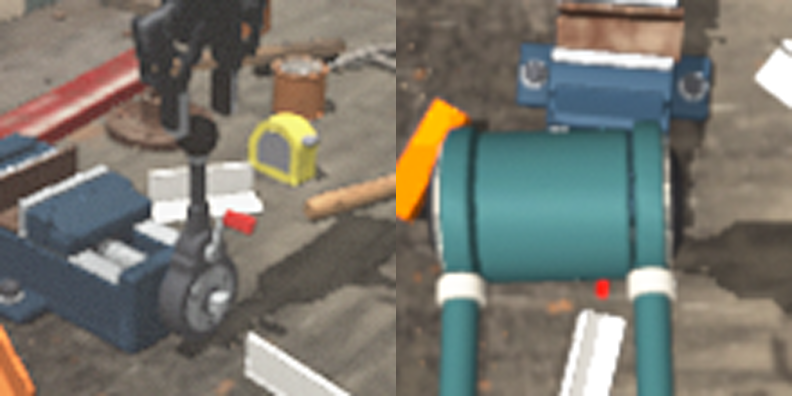

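Run:
```python
from h import *
o=np.array([215,150])
for P in [(.5137,.0332,.1806),(.516,.058,.188),(.511,.008,.188),(.5116,.0335,.2)]:
    print(P,((proj('scene',P)-o)*3.6).round())
im=bot.read_camera('scene');bot.read_camera('scene')
r=bot.trace('ball','scene')
print([(x['score'],(np.array(x['box'])*[512,384,512,384]).round(1)) for x in r], mark('ball','scene'))
i=cv2.resize(im[165:215,240:300],None,fx=10,fy=10,interpolation=2);cv2.imwrite('pics/c3.png',i[:,:,::-1])
```

```text
(0.5137, 0.0332, 0.1806) [197. 157.]
(0.516, 0.058, 0.188) [177. 158.]
(0.511, 0.008, 0.188) [218. 139.]
(0.5116, 0.0335, 0.2) [200. 136.]
[(0.66, array([259.3, 181.3, 288. , 248. ]))] [(array([267.7, 184.6]), 0.58), (array([282.3, 208.9]), 0.28)]
```

View pics/c3.png

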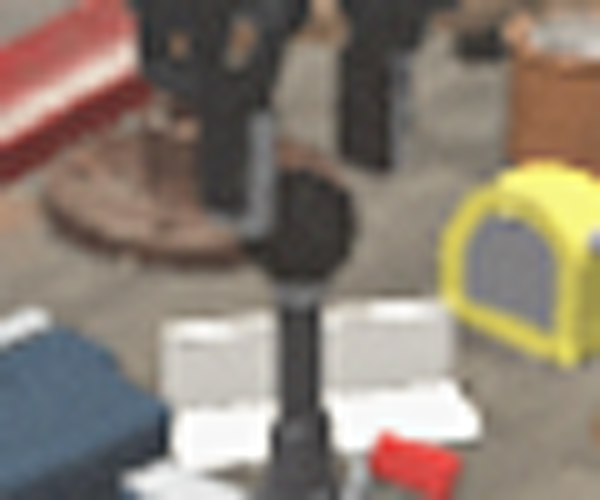

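The fingers straddle the ball (crop: tips at (230,220) and (365,165), ball at (300,225)) but sit about 20 mm high. I'll lower them 20 mm, then swing right gently to feel.

Emit:
servo_tool --pt "0 0 -0.133 0 0 0 0.45" --pt "0 0 -0.133 0 0 0 0.45" --pt "0 0 -0.133 0 0 0 0.45"

```text
time: 4.2
tool_pos: [0.5104, 0.0338, 0.1566]
tcp_rot: [3.139, -0.133, -0.002]
wrist_force: [-0.4, 0.9, -0.0]
width: 0.549
grip_force: 0.0
```

```bash
cat >> h.py <<'E'
YAW=-.084; AX=np.array([.511,.0259,.05])
def rows(l0,l1,n,R=.11,off=0,cl=.45,extra=0):
    X=np.array([np.cos(YAW),np.sin(YAW),0]);Y=np.array([-np.sin(YAW),np.cos(YAW),0]);Z=np.array([0,0,1.])
    d=lambda a:-np.sin(a)*Y+np.cos(a)*Z
    for a in np.linspace(l0,l1,n+1)[1:]:
        s=R*(d(a)-d(l0))/.15; t=(a-l0)/np.pi*X
        print([round(float(v),3) for v in [*s,*t,cl]],end=', ')
    print()
def where():
    s=bot.read_state();from_=np.array(s['tool_pos'])-AX
    y=from_@[-np.sin(YAW),np.cos(YAW),0];print('t',s['time'],'lean',np.arctan2(-y,from_[2]).round(3),'r',np.hypot(y,from_[2]).round(4),'w',s['width'],'F',np.round(s['wrist_force'],1))
E
python3 - <<'E'
from h import *
where()
rows(-.05,.55,12)
rows(-.05,-.65,12)
E
```

```text
t 4.2 lean -0.073 r 0.1069 w 0.5487359271901134 F [-0.4  0.9 -0. ]
[-0.003, -0.037, 0.001, 0.016, -0.001, 0.0, 0.45], [-0.006, -0.073, 0.0, 0.032, -0.003, 0.0, 0.45], [-0.009, -0.109, -0.003, 0.048, -0.004, 0.0, 0.45], [-0.012, -0.146, -0.007, 0.063, -0.005, 0.0, 0.45], [-0.015, -0.182, -0.014, 0.079, -0.007, 0.0, 0.45], [-0.018, -0.217, -0.022, 0.095, -0.008, 0.0, 0.45], [-0.021, -0.252, -0.032, 0.111, -0.009, 0.0, 0.45], [-0.024, -0.287, -0.044, 0.127, -0.011, 0.0, 0.45], [-0.027, -0.321, -0.057, 0.143, -0.012, 0.0, 0.45], [-0.03, -0.354, -0.072, 0.159, -0.013, 0.0, 0.45], [-0.033, -0.387, -0.089, 0.174, -0.015, 0.0, 0.45], [-0.035, -0.418, -0.107, 0.19, -0.016, 0.0, 0.45], 
[0.003, 0.036, -0.003, -0.016, 0.001, -0.0, 0.45], [0.006, 0.073, -0.007, -0.032, 0.003, -0.0, 0.45], [0.009, 0.109, -0.014, -0.048, 0.004, -0.0, 0.45], [0.012, 0.144, -0.022, -0.063, 0.005, -0.0, 0.45], [0.015, 0.179, -0.032, -0.079, 0.007, -0.0, 0.45], [0.018, 0.214, -0.044, -0.095, 0.008, -0.0, 0.45], [0.021, 0.248, -0.057, -0.111, 0.009, -0.0, 0.45], [0.024, 0.281, -0.072, -0.127, 0.011, -0.0, 0.45], [0.026, 0.314, -0.089, -0.143, 0.012, -0.0, 0.45], [0.029, 0.345, -0.107, -0.159, 0.013, -0.0, 0.45], [0.032, 0.376, -0.127, -0.174, 0.015, -0.0, 0.45], [0.034, 0.406, -0.149, -0.19, 0.016, -0.0, 0.45],
```

Emit:
servo_tool --pt "0.003 0.036 -0.003 -0.016 0.001 0 0.45" --pt "0.006 0.073 -0.007 -0.032 0.003 0 0.45" --pt "0.009 0.109 -0.014 -0.048 0.004 0 0.45" --pt "0.012 0.144 -0.022 -0.063 0.005 0 0.45" --pt "0.015 0.179 -0.032 -0.079 0.007 0 0.45" --pt "0.018 0.214 -0.044 -0.095 0.008 0 0.45" --pt "0.021 0.248 -0.057 -0.111 0.009 0 0.45" --pt "0.024 0.281 -0.072 -0.127 0.011 0 0.45"

```text
time: 5.0
tool_pos: [0.5153, 0.0761, 0.1473]
tcp_rot: [2.737, -0.117, -0.022]
wrist_force: [1.0, -1.7, -0.5]
width: 0.548
grip_force: 0.5
```

Run:
```python
from h import *
where()
rows(-.45,-.8,7)
```

```text
t 5.0 lean -0.478 r 0.1096 w 0.5484673070693222 F [ 1.  -1.7 -0.5]
[0.003, 0.032, -0.017, -0.016, 0.001, -0.0, 0.45], [0.005, 0.064, -0.035, -0.032, 0.003, -0.0, 0.45], [0.008, 0.095, -0.055, -0.048, 0.004, -0.0, 0.45], [0.01, 0.124, -0.077, -0.063, 0.005, -0.0, 0.45], [0.013, 0.153, -0.099, -0.079, 0.007, -0.0, 0.45], [0.015, 0.18, -0.124, -0.095, 0.008, -0.0, 0.45], [0.017, 0.206, -0.149, -0.111, 0.009, -0.0, 0.45],
```

Emit:
servo_tool --pt "0.003 0.032 -0.017 -0.016 0.001 0 0.45" --pt "0.005 0.064 -0.035 -0.032 0.003 0 0.45" --pt "0.008 0.095 -0.055 -0.048 0.004 0 0.45" --pt "0.01 0.124 -0.077 -0.063 0.005 0 0.45" --pt "0.013 0.153 -0.099 -0.079 0.007 0 0.45" --pt "0.015 0.18 -0.124 -0.095 0.008 0 0.45" --pt "0.017 0.206 -0.149 -0.111 0.009 0 0.45"

```text
time: 5.7
tool_pos: [0.518, 0.1073, 0.1247]
tcp_rot: [2.388, -0.103, -0.037]
wrist_force: [-0.7, -1.5, 0.4]
width: 0.549
grip_force: 0.5
```

Run:
```python
from h import *
where()
rows(-.8,0,12)
rows(0,.2,4)
```

```text
t 5.7 lean -0.83 r 0.1107 w 0.5494838652647032 F [-0.7 -1.5  0.4]
[-0.003, -0.035, 0.034, 0.021, -0.002, 0.0, 0.45], [-0.006, -0.072, 0.065, 0.042, -0.004, 0.0, 0.45], [-0.009, -0.112, 0.094, 0.063, -0.005, 0.0, 0.45], [-0.013, -0.153, 0.121, 0.085, -0.007, 0.0, 0.45], [-0.016, -0.195, 0.144, 0.106, -0.009, 0.0, 0.45], [-0.02, -0.24, 0.165, 0.127, -0.011, 0.0, 0.45], [-0.024, -0.285, 0.182, 0.148, -0.012, 0.0, 0.45], [-0.028, -0.332, 0.196, 0.169, -0.014, 0.0, 0.45], [-0.032, -0.379, 0.208, 0.19, -0.016, 0.0, 0.45], [-0.036, -0.427, 0.216, 0.211, -0.018, 0.0, 0.45], [-0.04, -0.476, 0.221, 0.233, -0.02, 0.0, 0.45], [-0.044, -0.524, 0.222, 0.254, -0.021, 0.0, 0.45], 
[-0.003, -0.037, -0.001, 0.016, -0.001, 0.0, 0.45], [-0.006, -0.073, -0.004, 0.032, -0.003, 0.0, 0.45], [-0.009, -0.109, -0.008, 0.048, -0.004, 0.0, 0.45], [-0.012, -0.145, -0.015, 0.063, -0.005, 0.0, 0.45],
```

Emit:
servo_tool --pt "-0.003 -0.035 0.034 0.021 -0.002 0 0.45" --pt "-0.006 -0.072 0.065 0.042 -0.004 0 0.45" --pt "-0.009 -0.112 0.094 0.063 -0.005 0 0.45" --pt "-0.013 -0.153 0.121 0.085 -0.007 0 0.45" --pt "-0.016 -0.195 0.144 0.106 -0.009 0 0.45" --pt "-0.02 -0.24 0.165 0.127 -0.011 0 0.45" --pt "-0.024 -0.285 0.182 0.148 -0.012 0 0.45" --pt "-0.028 -0.332 0.196 0.169 -0.014 0 0.45" --pt "-0.032 -0.379 0.208 0.19 -0.016 0 0.45" --pt "-0.036 -0.427 0.216 0.211 -0.018 0 0.45" --pt "-0.04 -0.476 0.221 0.233 -0.02 0 0.45" --pt "-0.044 -0.524 0.222 0.254 -0.021 0 0.45"

```text
time: 6.9
tool_pos: [0.5106, 0.0303, 0.159]
tcp_rot: [-3.082, 0.13, -0.003]
wrist_force: [-3.9, 6.5, 2.0]
width: 0.551
grip_force: 3.3
```

Emit:
servo_tool --pt "-0.003 -0.037 -0.001 0.016 -0.001 0 0.45" --pt "-0.006 -0.073 -0.004 0.032 -0.003 0 0.45" --pt "-0.009 -0.109 -0.008 0.048 -0.004 0 0.45" --pt "-0.012 -0.145 -0.015 0.063 -0.005 0 0.45"

```text
time: 7.3
tool_pos: [0.509, 0.0082, 0.1571]
tcp_rot: [-2.884, 0.121, -0.013]
wrist_force: [-2.8, 7.2, 6.0]
width: 0.543
grip_force: 3.4
```

Run:
```python
from h import *
where()
snap('top');print(mark('jaw','top'));print(proj('top',(.67,.0204,0)))
snap('scene');print(mark('lever_tip','scene'),mark('ball','scene'))
rows(.2,.4,4)
rows(.4,.8,8)
```

```text
t 7.3 lean 0.165 r 0.1086 w 0.5433003006265515 F [-2.8  7.2  6. ]
[(array([251.5, 155.8]), 0.7)]
[252.70990298 157.95147711]
[(array([282.6, 206.5]), 0.39)] [(array([272.8, 183.3]), 0.96)]
[-0.003, -0.036, -0.008, 0.016, -0.001, 0.0, 0.45], [-0.006, -0.071, -0.018, 0.032, -0.003, 0.0, 0.45], [-0.009, -0.105, -0.03, 0.048, -0.004, 0.0, 0.45], [-0.012, -0.139, -0.043, 0.063, -0.005, 0.0, 0.45], 
[-0.003, -0.033, -0.015, 0.016, -0.001, 0.0, 0.45], [-0.006, -0.066, -0.032, 0.032, -0.003, 0.0, 0.45], [-0.008, -0.097, -0.05, 0.048, -0.004, 0.0, 0.45], [-0.011, -0.128, -0.07, 0.063, -0.005, 0.0, 0.45], [-0.013, -0.158, -0.092, 0.079, -0.007, 0.0, 0.45], [-0.016, -0.186, -0.115, 0.095, -0.008, 0.0, 0.45], [-0.018, -0.214, -0.139, 0.111, -0.009, 0.0, 0.45], [-0.02, -0.24, -0.165, 0.127, -0.011, 0.0, 0.45],
```

Run:
```python
from h import *
def prof(im):
    im=im.astype(int)
    X=np.array([np.cos(YAW),np.sin(YAW),0]);Y=np.array([-np.sin(YAW),np.cos(YAW),0])
    s=np.arange(.13,.26,.0015);out=[]
    for d in s:
        v=[]
        for w in np.arange(-.035,.036,.005):
            P=AX+X*d+Y*w;P[2]=.098;u=proj('top',P)
            v.append(cv2.getRectSubPix(im.astype(np.uint8),(1,1),tuple(map(float,u)))[0,0])
        out.append(np.mean(v,0))
    return s,np.array(out)
for im in (cv2.imread('pics/t1.png')[:,:,::-1].copy(),snap('top','t2')):
    s,p=prof(im);print([(int(a*1000),int(b.min())) for a,b in zip(s,p)])
```

```text
[(130, 67), (131, 68), (133, 69), (134, 70), (136, 73), (137, 76), (139, 81), (140, 86), (142, 90), (143, 91), (145, 90), (146, 89), (148, 88), (149, 87), (151, 86), (152, 84), (154, 82), (155, 83), (157, 92), (158, 123), (160, 167), (161, 205), (163, 234), (164, 248), (166, 249), (167, 244), (169, 232), (170, 204), (172, 159), (173, 123), (175, 111), (176, 109), (178, 110), (179, 112), (181, 112), (182, 112), (184, 112), (185, 112), (187, 111), (188, 110), (190, 108), (191, 106), (193, 105), (194, 104), (196, 103), (197, 98), (199, 91), (200, 77), (202, 59), (203, 44), (205, 38), (206, 44), (208, 62), (209, 80), (211, 95), (212, 105), (214, 109), (215, 117), (217, 148), (218, 189), (220, 219), (221, 240), (223, 249), (224, 245), (226, 236), (227, 210), (229, 166), (230, 122), (232, 95), (233, 88), (235, 86), (236, 87), (238, 87), (239, 87), (241, 83), (242, 77), (244, 69), (245, 61), (247, 60), (248, 66), (250, 74), (251, 82), (253, 86), (254, 88), (256, 88), (257, 87), (259, 85)]
[(130, 58), (131, 58), (133, 59), (134, 59), (136, 60), (137, 61), (139, 64), (140, 67), (142, 72), (14
[... 188 characters left out ...]
 (169, 233), (170, 227), (172, 211), (173, 184), (175, 146), (176, 115), (178, 103), (179, 99), (181, 98), (182, 99), (184, 101), (185, 101), (187, 102), (188, 102), (190, 101), (191, 101), (193, 100), (194, 100), (196, 100), (197, 99), (199, 95), (200, 87), (202, 74), (203, 56), (205, 42), (206, 39), (208, 51), (209, 69), (211, 87), (212, 103), (214, 114), (215, 127), (217, 155), (218, 193), (220, 222), (221, 241), (223, 249), (224, 246), (226, 237), (227, 211), (229, 168), (230, 123), (232, 97), (233, 89), (235, 87), (236, 88), (238, 89), (239, 88), (241, 84), (242, 78), (244, 70), (245, 62), (247, 61), (248, 67), (250, 75), (251, 83), (253, 88), (254, 90), (256, 89), (257, 88), (259, 87)]
```

Edge profiles show the jaw has closed about 3 mm. It drives clockwise, so the lever is already right over. About 2.5 mm of slack remains.

Emit:
servo_tool --pt "-0.003 -0.036 -0.008 0.016 -0.001 0 0.45" --pt "-0.006 -0.071 -0.018 0.032 -0.003 0 0.45" --pt "-0.009 -0.105 -0.03 0.048 -0.004 0 0.45" --pt "-0.012 -0.139 -0.043 0.063 -0.005 0 0.45"

```text
time: 8.0
tool_pos: [0.5076, -0.0132, 0.1499]
tcp_rot: [-2.688, 0.111, -0.023]
wrist_force: [-1.8, 3.8, 5.3]
width: 0.553
grip_force: 3.3
```

Emit:
servo_tool --pt "-0.003 -0.033 -0.015 0.016 -0.001 0 0.45" --pt "-0.006 -0.066 -0.032 0.032 -0.003 0 0.45"

```text
time: 8.2
tool_pos: [0.5066, -0.0233, 0.1452]
tcp_rot: [-2.588, 0.106, -0.029]
wrist_force: [-1.1, 3.5, 6.4]
width: 0.553
grip_force: 3.3
```

Run:
```python
from h import *
where()
for a in (.5,.6,.7,.8,.9,1): rows(a,a+.1,2)
```

```text
t 8.2 lean 0.478 r 0.1072 w 0.5525790129212846 F [-1.1  3.5  6.4]
[-0.003, -0.032, -0.018, 0.016, -0.001, 0.0, 0.45], [-0.005, -0.062, -0.038, 0.032, -0.003, 0.0, 0.45], 
[-0.002, -0.03, -0.021, 0.016, -0.001, 0.0, 0.45], [-0.005, -0.058, -0.044, 0.032, -0.003, 0.0, 0.45], 
[-0.002, -0.027, -0.024, 0.016, -0.001, 0.0, 0.45], [-0.005, -0.053, -0.05, 0.032, -0.003, 0.0, 0.45], 
[-0.002, -0.025, -0.027, 0.016, -0.001, 0.0, 0.45], [-0.004, -0.048, -0.055, 0.032, -0.003, 0.0, 0.45], 
[-0.002, -0.022, -0.029, 0.016, -0.001, 0.0, 0.45], [-0.004, -0.042, -0.06, 0.032, -0.003, 0.0, 0.45], 
[-0.002, -0.019, -0.031, 0.016, -0.001, 0.0, 0.45], [-0.003, -0.036, -0.064, 0.032, -0.003, 0.0, 0.45],
```

Emit:
servo_tool --pt "-0.003 -0.032 -0.018 0.016 -0.001 0 0.45" --pt "-0.005 -0.062 -0.038 0.032 -0.003 0 0.45"

```text
time: 8.4
tool_pos: [0.5058, -0.0328, 0.1394]
tcp_rot: [-2.487, 0.101, -0.034]
wrist_force: [-1.8, 3.7, 6.7]
width: 0.553
grip_force: 3.2
```

Emit:
servo_tool --pt "-0.002 -0.03 -0.021 0.016 -0.001 0 0.45"

```text
time: 8.5
tool_pos: [0.5053, -0.0374, 0.1362]
tcp_rot: [-2.437, 0.099, -0.035]
wrist_force: [-2.4, 3.9, 7.1]
width: 0.547
grip_force: 3.2
```

Emit:
servo_tool --pt "-0.002 -0.028 -0.023 0.016 -0.001 0 0.45" --pt "-0.005 -0.055 -0.047 0.032 -0.003 0 0.45"

```text
time: 8.7
tool_pos: [0.5045, -0.0459, 0.1291]
tcp_rot: [-2.336, 0.095, -0.04]
wrist_force: [-0.4, 2.5, 6.8]
width: 0.55
grip_force: 3.2
```

Emit:
servo_tool --pt "-0.002 -0.026 -0.025 0.016 -0.001 0 0.45"

```text
time: 8.8
tool_pos: [0.504, -0.0498, 0.1253]
tcp_rot: [-2.286, 0.093, -0.04]
wrist_force: [-1.1, 2.6, 6.5]
width: 0.55
grip_force: 3.1
```

```bash
cat >> h.py <<'E'
def prof(im):
    X=np.array([np.cos(YAW),np.sin(YAW),0]);Y=np.array([-np.sin(YAW),np.cos(YAW),0])
    s=np.arange(.13,.24,.001);out=[]
    for d in s:
        v=[]
        for w in np.arange(-.035,.036,.005):
            P=AX+X*d+Y*w;P[2]=.098
            v.append(cv2.getRectSubPix(im,(1,1),tuple(map(float,proj('top',P))))[0,0].min())
        out.append(np.mean(v))
    p=np.array(out);k=s<.195
    a=[x for x,u,v in zip(s,p,p[1:]) if u>=160>v and x<.195];b=[x for x,u,v in zip(s,p,p[1:]) if u<160<=v and x>.205]
    print('faces',a,b)
E
python3 - <<'E'
from h import *
where();prof(snap('top'))
rows(.8,-.6,14)
rows(-.6,-.2,6)
E
```

```text
t 8.8 lean 0.79 r 0.107 w 0.5502830170564305 F [-1.1  2.6  6.5]
faces [np.float64(0.17700000000000005)] [np.float64(0.21600000000000008)]
[0.005, 0.053, 0.05, -0.032, 0.003, -0.0, 0.45], [0.009, 0.112, 0.094, -0.063, 0.005, -0.0, 0.45], [0.015, 0.174, 0.133, -0.095, 0.008, -0.0, 0.45], [0.02, 0.24, 0.165, -0.127, 0.011, -0.0, 0.45], [0.026, 0.308, 0.19, -0.159, 0.013, -0.0, 0.45], [0.032, 0.379, 0.208, -0.19, 0.016, -0.0, 0.45], [0.038, 0.451, 0.219, -0.222, 0.019, -0.0, 0.45], [0.044, 0.524, 0.222, -0.254, 0.021, -0.0, 0.45], [0.05, 0.597, 0.219, -0.285, 0.024, -0.0, 0.45], [0.056, 0.669, 0.208, -0.317, 0.027, -0.0, 0.45], [0.062, 0.74, 0.19, -0.349, 0.029, -0.0, 0.45], [0.068, 0.809, 0.165, -0.381, 0.032, -0.0, 0.45], [0.074, 0.875, 0.133, -0.412, 0.035, -0.0, 0.45], [0.079, 0.937, 0.094, -0.444, 0.037, -0.0, 0.45], 
[-0.003, -0.041, 0.026, 0.021, -0.002, 0.0, 0.45], [-0.007, -0.084, 0.05, 0.042, -0.004, 0.0, 0.45], [-0.011, -0.128, 0.07, 0.063, -0.005, 0.0, 0.45], [-0.015, -0.174, 0.088, 0.085, -0.007, 0.0, 0.45], [-0.019, -0.22, 0.102, 0.106, -0.009, 0.0, 0.45], [-0.023, -0.267, 0.113, 0.127, -0.011, 0.0, 0.45],
```

Emit:
servo_tool --pt "0.005 0.053 0.05 -0.032 0.003 0 0.45" --pt "0.009 0.112 0.094 -0.063 0.005 0 0.45" --pt "0.015 0.174 0.133 -0.095 0.008 0 0.45" --pt "0.02 0.24 0.165 -0.127 0.011 0 0.45" --pt "0.026 0.308 0.19 -0.159 0.013 0 0.45" --pt "0.032 0.379 0.208 -0.19 0.016 0 0.45" --pt "0.038 0.451 0.219 -0.222 0.019 0 0.45" --pt "0.044 0.524 0.222 -0.254 0.021 0 0.45" --pt "0.05 0.597 0.219 -0.285 0.024 0 0.45" --pt "0.056 0.669 0.208 -0.317 0.027 0 0.45" --pt "0.062 0.74 0.19 -0.349 0.029 0 0.45" --pt "0.068 0.809 0.165 -0.381 0.032 0 0.45" --pt "0.074 0.875 0.133 -0.412 0.035 0 0.45" --pt "0.079 0.937 0.094 -0.444 0.037 0 0.45"

```text
time: 10.25
tool_pos: [0.5174, 0.0913, 0.1392]
tcp_rot: [2.587, -0.108, -0.025]
wrist_force: [0.2, -0.8, 0.4]
width: 0.549
grip_force: 0.4
```

Emit:
servo_tool --pt "-0.003 -0.041 0.026 0.021 -0.002 0 0.45" --pt "-0.007 -0.084 0.05 0.042 -0.004 0 0.45"

```text
time: 10.45
tool_pos: [0.5141, 0.0803, 0.1421]
tcp_rot: [2.723, -0.106, -0.028]
wrist_force: [-0.4, 0.8, -2.3]
width: 0.552
grip_force: 1.1
```

Run:
```python
from h import *
where();prof(snap('top'))
for i in range(-9,8):
  a=i*.05-.02; print(round(a,2),end=': '); rows(a,a+.05,1)
```

```text
t 10.45 lean -0.534 r 0.107 w 0.5520636738966536 F [-0.4  0.8 -2.3]
faces [np.float64(0.17800000000000005)] [np.float64(0.21600000000000008)]
-0.47: [-0.003, -0.033, 0.016, 0.016, -0.001, 0.0, 0.45], 
-0.42: [-0.003, -0.034, 0.014, 0.016, -0.001, 0.0, 0.45], 
-0.37: [-0.003, -0.034, 0.012, 0.016, -0.001, 0.0, 0.45], 
-0.32: [-0.003, -0.035, 0.011, 0.016, -0.001, 0.0, 0.45], 
-0.27: [-0.003, -0.035, 0.009, 0.016, -0.001, 0.0, 0.45], 
-0.22: [-0.003, -0.036, 0.007, 0.016, -0.001, 0.0, 0.45], 
-0.17: [-0.003, -0.036, 0.005, 0.016, -0.001, 0.0, 0.45], 
-0.12: [-0.003, -0.036, 0.003, 0.016, -0.001, 0.0, 0.45], 
-0.07: [-0.003, -0.036, 0.002, 0.016, -0.001, 0.0, 0.45], 
-0.02: [-0.003, -0.037, -0.0, 0.016, -0.001, 0.0, 0.45], 
0.03: [-0.003, -0.036, -0.002, 0.016, -0.001, 0.0, 0.45], 
0.08: [-0.003, -0.036, -0.004, 0.016, -0.001, 0.0, 0.45], 
0.13: [-0.003, -0.036, -0.006, 0.016, -0.001, 0.0, 0.45], 
0.18: [-0.003, -0.036, -0.007, 0.016, -0.001, 0.0, 0.45], 
0.23: [-0.003, -0.035, -0.009, 0.016, -0.001, 0.0, 0.45], 
0.28: [-0.003, -0.035, -0.011, 0.016, -0.001, 0.0, 0.45], 
0.33: [-0.003, -0.034, -0.013, 0.016, -0.001, 0.0, 0.45],
```

Emit:
servo_tool --pt "-0.003 -0.033 0.016 0.016 -0.001 0 0.45"

```text
time: 10.6
tool_pos: [0.5146, 0.0747, 0.1468]
tcp_rot: [2.776, -0.115, -0.021]
wrist_force: [0.1, 3.6, -4.6]
width: 0.548
grip_force: 2.7
```

Emit:
servo_tool --pt "-0.003 -0.034 0.014 0.016 -0.001 0 0.45"

```text
time: 10.7
tool_pos: [0.5141, 0.0696, 0.1492]
tcp_rot: [2.828, -0.118, -0.02]
wrist_force: [0.6, 5.1, -3.0]
width: 0.551
grip_force: 2.9
```

Emit:
servo_tool --pt "-0.003 -0.034 0.012 0.016 -0.001 0 0.45"

```text
time: 10.8
tool_pos: [0.5135, 0.0644, 0.1513]
tcp_rot: [2.878, -0.121, -0.018]
wrist_force: [0.2, 6.2, -3.0]
width: 0.55
grip_force: 3.0
```

Emit:
servo_tool --pt "-0.003 -0.035 0.011 0.016 -0.001 0 0.45"

```text
time: 10.9
tool_pos: [0.513, 0.059, 0.1531]
tcp_rot: [2.929, -0.123, -0.017]
wrist_force: [-0.9, 4.7, -2.9]
width: 0.558
grip_force: 3.0
```

Emit:
servo_tool --pt "-0.003 -0.035 0.009 0.016 -0.001 0 0.45"

```text
time: 11.0
tool_pos: [0.5125, 0.0538, 0.1547]
tcp_rot: [2.979, -0.125, -0.016]
wrist_force: [-2.0, 5.7, -2.2]
width: 0.55
grip_force: 3.1
```

Emit:
servo_tool --pt "-0.003 -0.036 0.007 0.016 -0.001 0 0.45"

```text
time: 11.1
tool_pos: [0.5119, 0.0484, 0.1558]
tcp_rot: [3.029, -0.127, -0.016]
wrist_force: [-1.5, 6.6, -0.4]
width: 0.553
grip_force: 3.1
```

Emit:
servo_tool --pt "-0.003 -0.036 0.005 0.016 -0.001 0 0.45"

```text
time: 11.2
tool_pos: [0.5114, 0.043, 0.1568]
tcp_rot: [3.08, -0.129, -0.015]
wrist_force: [-2.4, 7.2, -0.2]
width: 0.55
grip_force: 3.2
```

Emit:
servo_tool --pt "-0.003 -0.036 0.003 0.016 -0.001 0 0.45"

```text
time: 11.3
tool_pos: [0.5108, 0.0376, 0.1575]
tcp_rot: [3.13, -0.13, -0.014]
wrist_force: [-2.9, 7.8, 1.0]
width: 0.55
grip_force: 3.3
```

Emit:
servo_tool --pt "-0.003 -0.036 0.002 0.016 -0.001 0 0.45"

```text
time: 11.4
tool_pos: [0.5102, 0.0323, 0.1579]
tcp_rot: [-3.097, 0.129, 0.012]
wrist_force: [-3.3, 6.5, 1.8]
width: 0.55
grip_force: 3.5
```

Emit:
servo_tool --pt "-0.003 -0.037 0 0.016 -0.001 0 0.45"

```text
time: 11.5
tool_pos: [0.5097, 0.027, 0.158]
tcp_rot: [-3.046, 0.126, 0.011]
wrist_force: [-3.2, 8.4, 2.1]
width: 0.549
grip_force: 4.3
```

Run:
```python
from h import *
where();prof(snap('top'))
```

```text
t 11.5 lean -0.01 r 0.108 w 0.5490487436797092 F [-3.2  8.4  2.1]
faces [np.float64(0.17900000000000005)] [np.float64(0.21800000000000008)]
```

Emit:
servo_tool --pt "-0.002 -0.022 0 0.01 -0.001 0 0.45"

```text
time: 11.65
tool_pos: [0.5095, 0.0237, 0.1578]
tcp_rot: [-3.016, 0.126, 0.008]
wrist_force: [-1.3, 9.0, 1.3]
width: 0.553
grip_force: 4.5
```

Emit:
servo_tool --pt "-0.002 -0.022 -0.001 0.01 -0.001 0 0.45"

```text
time: 11.75
tool_pos: [0.5092, 0.0208, 0.1576]
tcp_rot: [-2.984, 0.123, 0.006]
wrist_force: [-1.7, 9.5, 1.7]
width: 0.548
grip_force: 4.8
```

Emit:
servo_tool --pt "-0.003 -0.036 -0.003 0.016 -0.001 0 0.45"

```text
time: 11.85
tool_pos: [0.5088, 0.0161, 0.1573]
tcp_rot: [-2.933, 0.119, 0.004]
wrist_force: [-1.8, 10.5, 0.1]
width: 0.552
grip_force: 5.2
```

Emit:
servo_tool --pt "-0.002 -0.022 -0.002 0.01 -0.001 0 0.45"

```text
time: 11.95
tool_pos: [0.5083, 0.0124, 0.1569]
tcp_rot: [-2.901, 0.12, 0.002]
wrist_force: [-1.0, 11.0, 1.4]
width: 0.552
grip_force: 5.6
```

Emit:
servo_tool --pt "-0.003 -0.036 -0.006 0.016 -0.001 0 0.45"

```text
time: 12.05
tool_pos: [0.5078, 0.0078, 0.1562]
tcp_rot: [-2.85, 0.116, 0.001]
wrist_force: [-0.3, 12.4, 0.6]
width: 0.55
grip_force: 6.0
```

Emit:
servo_tool --pt "-0.003 -0.036 -0.007 0.016 -0.001 0 0.45"

```text
time: 12.15
tool_pos: [0.5072, 0.0025, 0.1552]
tcp_rot: [-2.799, 0.113, 0.0]
wrist_force: [-0.6, 13.2, 0.4]
width: 0.554
grip_force: 6.3
```

Emit:
servo_tool --pt "-0.003 -0.035 -0.009 0.016 -0.001 0 0.45"

```text
time: 12.25
tool_pos: [0.5066, -0.0026, 0.1539]
tcp_rot: [-2.748, 0.111, -0.001]
wrist_force: [-0.3, 13.0, 1.2]
width: 0.552
grip_force: 6.5
```

Emit:
servo_tool --pt "-0.003 -0.035 -0.011 0.016 -0.001 0 0.45"

```text
time: 12.35
tool_pos: [0.5061, -0.0078, 0.1524]
tcp_rot: [-2.697, 0.109, -0.001]
wrist_force: [-0.7, 14.3, 1.8]
width: 0.55
grip_force: 6.7
```

Run:
```python
from h import *
where();prof(snap('top'))
```

```text
t 12.35 lean 0.32 r 0.1079 w 0.550463799196062 F [-0.7 14.3  1.8]
faces [np.float64(0.18000000000000005)] [np.float64(0.21800000000000008)]
```

Emit:
servo_tool --pt "-0.003 -0.034 -0.013 0.016 -0.001 0 0.45"

```text
time: 12.5
tool_pos: [0.506, -0.0127, 0.1509]
tcp_rot: [-2.648, 0.106, -0.004]
wrist_force: [-0.1, 13.6, 2.4]
width: 0.553
grip_force: 6.5
```

Emit:
servo_tool --pt "-0.003 -0.034 -0.014 0.016 -0.001 0 0.45"

```text
time: 12.6
tool_pos: [0.5054, -0.0181, 0.1488]
tcp_rot: [-2.597, 0.103, -0.005]
wrist_force: [-1.0, 12.0, 3.5]
width: 0.547
grip_force: 5.9
```

Run:
```python
from h import *
where();b=snap('top');a=snap('scene');prof(b)
a=cv2.resize(a[150:260,185:295],None,fx=3.6,fy=3.6,interpolation=2);b=cv2.resize(b[115:225,195:305],None,fx=3.6,fy=3.6,interpolation=2)
cv2.imwrite('pics/c4.png',np.hstack([a,b])[:,:,::-1])
```

```text
t 12.6 lean 0.422 r 0.1083 w 0.5469139611026392 F [-1.  12.   3.5]
faces [np.float64(0.18000000000000005)] [np.float64(0.21800000000000008)]
```

View pics/c4.png

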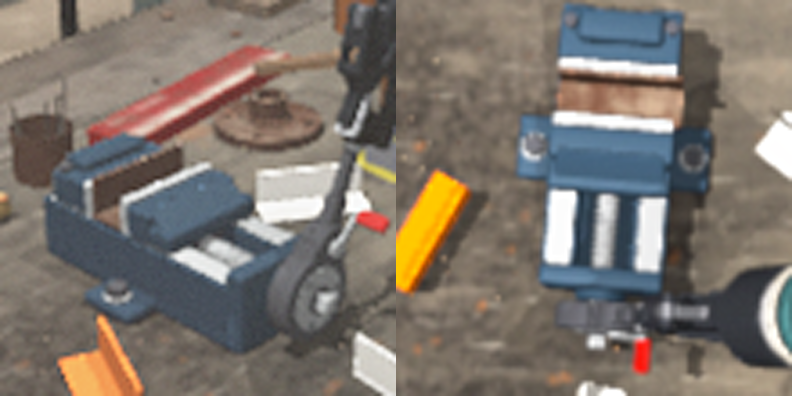

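The work now touches both jaws in both views (jaw strip at (612,122), rear strip at (620,70)). The lever is still over to the right. I'll continue until it is firm.

Emit:
servo_tool --pt "-0.003 -0.033 -0.016 0.016 -0.001 0 0.45"

```text
time: 12.8
tool_pos: [0.5052, -0.0234, 0.1467]
tcp_rot: [-2.55, 0.1, -0.007]
wrist_force: [-1.9, 8.7, 4.6]
width: 0.55
grip_force: 4.8
```

Emit:
servo_tool --pt "-0.003 -0.032 -0.018 0.016 -0.001 0 0.45"

```text
time: 12.9
tool_pos: [0.5046, -0.029, 0.1437]
tcp_rot: [-2.499, 0.098, -0.008]
wrist_force: [-1.9, 6.0, 2.8]
width: 0.549
grip_force: 3.5
```

Emit:
servo_tool --pt "-0.002 -0.031 -0.02 0.016 -0.001 0 0.45"

```text
time: 13.0
tool_pos: [0.5041, -0.0348, 0.1402]
tcp_rot: [-2.451, 0.096, -0.008]
wrist_force: [-1.3, 3.2, 1.4]
width: 0.548
grip_force: 1.7
```

Emit:
servo_tool --pt "-0.002 -0.03 -0.021 0.016 -0.001 0 0.45"

```text
time: 13.1
tool_pos: [0.5042, -0.041, 0.1358]
tcp_rot: [-2.404, 0.096, -0.011]
wrist_force: [0.4, -0.7, -1.5]
width: 0.545
grip_force: 0.0
```

Run:
```python
from h import *
where();prof(snap('top','t3'))
```

```text
t 13.1 lean 0.665 r 0.109 w 0.5453863269376383 F [ 0.4 -0.7 -1.5]
faces [np.float64(0.17900000000000005)] [np.float64(0.21800000000000008)]
```

Run:
```python
from h import *
b=snap('top');a=snap('scene')
a=cv2.resize(a[140:250,215:325],None,fx=3.6,fy=3.6,interpolation=2);b=cv2.resize(b[115:225,225:335],None,fx=3.6,fy=3.6,interpolation=2)
cv2.imwrite('pics/c5.png',np.hstack([a,b])[:,:,::-1])
```

```text
(no output)
```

View pics/c5.png

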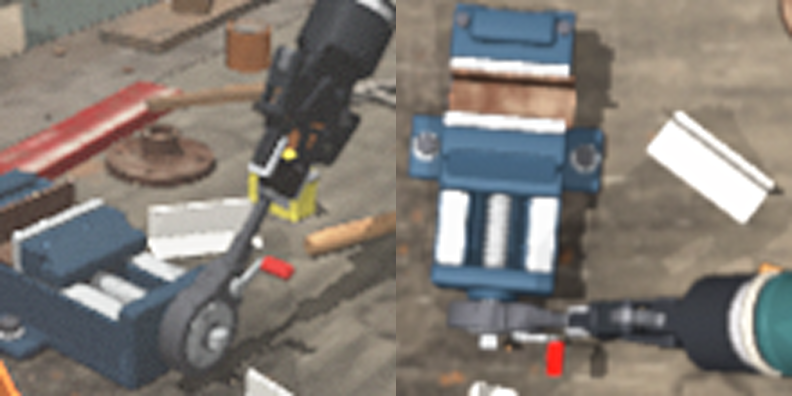

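Run:
```python
from h import *
for t,s in (((263.3,213.6),(288.3,211.7)),((268.9,214.2),(292.8,214))):
    m=[('tab','top',t,1),('tab','scene',s,1)]
    for lev in(.42,.3):
        p,r=fit(m,[.511,.0259,-.084,.4,lev],[3]);print(lev,p[3],r.round(1))
p[3]=.6;print([proj('scene',pts([.511,.0259,-.084,l,.4])['ball']) for l in(.6,.75)])
rr=bot.trace('handle','scene')
for x in rr[:1]:
    ys,xs=np.nonzero(x['mask']);print(x['score'],xs.min(),xs.max(),ys.min(),ys.max())
print(mark('ball','scene'),mark('ball','top'))
```

```text
0.42 0.384216225815141 [-0.3  0.1  0.6 -0.4]
0.3 0.42992946427809825 [-0.2  0.1  0.6 -0.7]
0.42 0.7120838346435585 [ 0.2  0.  -0.3  0. ]
0.3 0.7589114622660564 [ 0.3  0.  -0.2 -0.2]
[array([289.78671931, 186.52399504]), array([293.02479348, 188.96118561])]
0.72 259 296 185 244
[(array([290.6, 190.4]), 0.85)] []
```

Run:
```python
from h import *
Y=np.array([-np.sin(YAW),np.cos(YAW),0]);Z=np.array([0,0,1.])
for l in (.6,.65,.7,.75,.8,.85):
    print(l,[((proj('scene',AX+r*(-np.sin(l)*Y+np.cos(l)*Z))-[215,140])*3.6).round() for r in (.04,.07,.1,.13)], *[((proj('scene',pts([*AX[:2],YAW,l,v])['tab'])-[215,140])*3.6).round() for v in (0,.2,.42)])
```

```text
0.6 [array([220., 286.]), array([233., 254.]), array([247., 221.]), array([260., 189.])] [268. 255.] [272. 258.] [275. 262.]
0.65 [array([221., 287.]), array([235., 255.]), array([250., 223.]), array([264., 191.])] [271. 257.] [274. 259.] [277. 264.]
0.7 [array([222., 287.]), array([237., 256.]), array([252., 225.]), array([267., 194.])] [273. 258.] [276. 261.] [278. 266.]
0.75 [array([223., 288.]), array([239., 257.]), array([255., 227.]), array([271., 196.])] [275. 259.] [278. 263.] [280. 268.]
0.8 [array([224., 289.]), array([241., 259.]), array([257., 229.]), array([274., 199.])] [277. 261.] [279. 265.] [281. 271.]
0.85 [array([225., 290.]), array([242., 260.]), array([259., 231.]), array([276., 203.])] [279. 263.] [281. 267.] [283. 273.]
```

Emit:
servo_tool --pt "-0.002 -0.028 -0.023 0.016 -0.001 0 0.45" --pt "-0.005 -0.055 -0.047 0.032 -0.003 0 0.45"

```text
time: 13.6
tool_pos: [0.5049, -0.0486, 0.1307]
tcp_rot: [-2.303, 0.088, -0.022]
wrist_force: [1.0, 0.2, -0.6]
width: 0.552
grip_force: 0.4
```

Run:
```python
from h import *
where();snap('scene','s4');print(mark('lever_tip','scene'),mark('ball','scene'));b=snap('top','t4');print(mark('lever_tip','top'));prof(b)
rows(.73,.13,8)
rows(.13,.33,4)
rows(.33,.53,4)
```

```text
t 13.6 lean 0.747 r 0.11 w 0.5517123096058354 F [ 1.   0.2 -0.6]
[(array([292.8, 212.4]), 0.62)] [(array([292.7, 187.2]), 0.79), (array([222.2, 203. ]), 0.72)]
[(array([266.8, 215. ]), 0.62)]
faces [np.float64(0.17900000000000005)] [np.float64(0.21800000000000008)]
[0.004, 0.042, 0.035, -0.024, 0.002, -0.0, 0.45], [0.007, 0.087, 0.067, -0.048, 0.004, -0.0, 0.45], [0.011, 0.134, 0.095, -0.071, 0.006, -0.0, 0.45], [0.015, 0.183, 0.12, -0.095, 0.008, -0.0, 0.45], [0.02, 0.233, 0.141, -0.119, 0.01, -0.0, 0.45], [0.024, 0.285, 0.158, -0.143, 0.012, -0.0, 0.45], [0.029, 0.339, 0.172, -0.167, 0.014, -0.0, 0.45], [0.033, 0.393, 0.181, -0.19, 0.016, -0.0, 0.45], 
[-0.003, -0.036, -0.006, 0.016, -0.001, 0.0, 0.45], [-0.006, -0.072, -0.013, 0.032, -0.003, 0.0, 0.45], [-0.009, -0.107, -0.022, 0.048, -0.004, 0.0, 0.45], [-0.012, -0.142, -0.033, 0.063, -0.005, 0.0, 0.45], 
[-0.003, -0.034, -0.013, 0.016, -0.001, 0.0, 0.45], [-0.006, -0.068, -0.027, 0.032, -0.003, 0.0, 0.45], [-0.008, -0.101, -0.043, 0.048, -0.004, 0.0, 0.45], [-0.011, -0.133, -0.061, 0.063, -0.005, 0.0, 0.45],
```

Emit:
servo_tool --pt "0.004 0.042 0.035 -0.024 0.002 0 0.45" --pt "0.007 0.087 0.067 -0.048 0.004 0 0.45" --pt "0.011 0.134 0.095 -0.071 0.006 0 0.45" --pt "0.015 0.183 0.12 -0.095 0.008 0 0.45" --pt "0.02 0.233 0.141 -0.119 0.01 0 0.45" --pt "0.024 0.285 0.158 -0.143 0.012 0 0.45" --pt "0.029 0.339 0.172 -0.167 0.014 0 0.45" --pt "0.033 0.393 0.181 -0.19 0.016 0 0.45"

```text
time: 14.65
tool_pos: [0.5091, 0.0087, 0.1577]
tcp_rot: [-2.908, 0.123, 0.009]
wrist_force: [-1.6, -5.6, -0.9]
width: 0.551
grip_force: 3.1
```

Emit:
servo_tool --pt "-0.003 -0.036 -0.006 0.016 -0.001 0 0.45" --pt "-0.006 -0.072 -0.013 0.032 -0.003 0 0.45"

```text
time: 14.85
tool_pos: [0.5087, 0.0015, 0.1565]
tcp_rot: [-2.8, 0.11, 0.001]
wrist_force: [0.3, -0.2, -0.3]
width: 0.549
grip_force: 0.0
```

Run:
```python
from h import *
where();b=snap('top','t5');a=snap('scene')
print(mark('lever_tip','top'),mark('lever_tip','scene'),mark('ball','scene'))
a=cv2.resize(a[140:250,215:325],None,fx=3.6,fy=3.6,interpolation=2);b=cv2.resize(b[115:225,225:335],None,fx=3.6,fy=3.6,interpolation=2)
cv2.imwrite('pics/c6.png',np.hstack([a,b])[:,:,::-1])
```

```text
t 14.85 lean 0.226 r 0.1093 w 0.5494633225911317 F [ 0.3 -0.2 -0.3]
[(array([258.8, 215.6]), 0.4)] [(array([285.8, 210. ]), 0.57)] [(array([276.3, 182.4]), 0.91)]
```

View pics/c6.png

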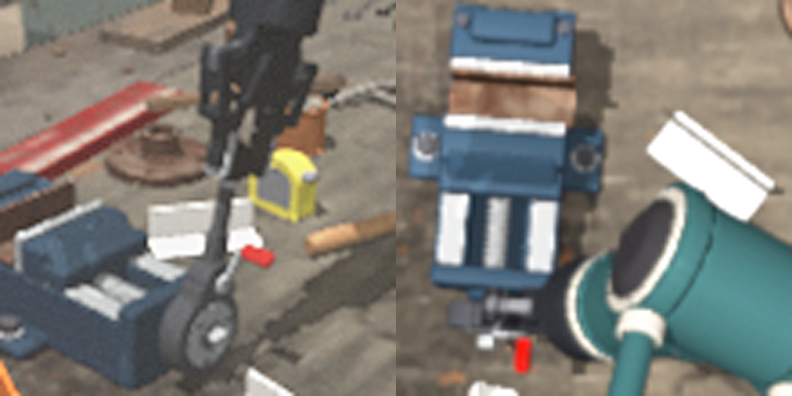

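The lever tab is still to the right of the arm (scene crop (257,257)), so the ratchet is still set to close. I continue right to feel.

Emit:
servo_tool --pt "-0.003 -0.035 -0.009 0.016 -0.001 0 0.45" --pt "-0.006 -0.07 -0.02 0.032 -0.003 0 0.45"

```text
time: 15.3
tool_pos: [0.5077, -0.0101, 0.1527]
tcp_rot: [-2.697, 0.11, -0.004]
wrist_force: [0.6, 2.4, -0.4]
width: 0.549
grip_force: 1.0
```

Emit:
servo_tool --pt "-0.003 -0.034 -0.013 0.016 -0.001 0 0.45" --pt "-0.006 -0.068 -0.027 0.032 -0.003 0 0.45"

```text
time: 15.5
tool_pos: [0.5066, -0.0205, 0.1483]
tcp_rot: [-2.595, 0.106, -0.009]
wrist_force: [0.8, 5.7, -0.6]
width: 0.544
grip_force: 2.2
```

Emit:
servo_tool --pt "-0.003 -0.033 -0.016 0.016 -0.001 0 0.45"

```text
time: 15.6
tool_pos: [0.5061, -0.025, 0.146]
tcp_rot: [-2.544, 0.104, -0.01]
wrist_force: [0.6, 6.0, 0.3]
width: 0.55
grip_force: 2.4
```

Emit:
servo_tool --pt "-0.003 -0.032 -0.018 0.016 -0.001 0 0.45"

```text
time: 15.7
tool_pos: [0.5056, -0.0297, 0.1433]
tcp_rot: [-2.493, 0.102, -0.011]
wrist_force: [0.9, 5.5, -0.5]
width: 0.549
grip_force: 2.4
```

Run:
```python
from h import *
where();print(np.round(bot.read_state()['torque'],2));prof(snap('top'))
```

```text
t 15.7 lean 0.54 r 0.1087 w 0.5487589761068238 F [ 0.9  5.5 -0.5]
[ 0.44 -0.08 -0.04]
faces [np.float64(0.17700000000000005)] [np.float64(0.21800000000000008)]
```

```bash
python3 - <<'E'
import h; from h import *
src=None
def edge(im):
    X=np.array([np.cos(YAW),np.sin(YAW),0]);Y=np.array([-np.sin(YAW),np.cos(YAW),0])
    s=np.arange(.145,.235,.0005);p=[]
    for d in s:
        v=[]
        for w in np.arange(-.035,.036,.0025):
            P=AX+X*d+Y*w;P[2]=.098
            v.append(cv2.getRectSubPix(im,(1,1),tuple(map(float,proj('top',P))))[0,0].min())
        p.append(np.mean(v))
    p=np.array(p);k=s<.195;f=lambda k:(s[k]*np.clip(p[k]-120,0,None)).sum()/np.clip(p[k]-120,0,None).sum()
    print('strip centres',f(k).round(4),f(~k).round(4),'diff',(f(~k)-f(k)).round(4))
for n in('t1','t2','t3','t4','t5'): print(n,end=' ');edge(cv2.imread(f'pics/{n}.png'))
print('now',end=' ');b=snap('top','t6');edge(b)
r=bot.trace('reverser','top');q=bot.trace('lever_tip','scene');a=snap('scene','s6')
for im,o in((b,'top'),(a,'scene')):
    i=im.astype(int);m=(i[...,0]>170)&(i[...,1]<60)&(i[...,2]<60);m[:,:][:170]=0
    ys,xs=np.nonzero(m);k=(abs(xs-np.median(xs))<15);print(o,xs[k].mean(),ys[k].mean(),k.sum())
E
sed -n '/def prof/,$d;p' h.py >/dev/null
```

```text
t1 Traceback (most recent call last):
  File "<stdin>", line 14, in <module>
  File "<stdin>", line 10, in edge
  File "h.py", line 11, in proj
    f,cx,cy,R,t=cam(c); p=R@np.array(X)+t; return np.array([cx+f*p[0]/p[2],cy+f*p[1]/p[2]])
                ~~~^^^
  File "h.py", line 8, in cam
    i=bot.camera_info(c); f=192/np.tan(np.radians(i['vertical_fov'])/2)
ValueError: time passes only in moves, steps and waits
```

```bash
sed -i 's/^def cam(c):/from functools import lru_cache\n@lru_cache\ndef cam(c):/' h.py
cat >> h.py <<'E'
def edge(im):
    X=np.array([np.cos(YAW),np.sin(YAW),0]);Y=np.array([-np.sin(YAW),np.cos(YAW),0])
    s=np.arange(.145,.235,.0005);p=[]
    for d in s:
        v=[]
        for w in np.arange(-.035,.036,.0025):
            P=AX+X*d+Y*w;P[2]=.098
            v.append(cv2.getRectSubPix(im,(1,1),tuple(map(float,proj('top',P))))[0,0].min())
        p.append(np.mean(v))
    p=np.array(p);k=s<.195;f=lambda k:(s[k]*np.clip(p[k]-120,0,None)).sum()/np.clip(p[k]-120,0,None).sum()
    print('strips',f(k).round(4),f(~k).round(4),'diff',(f(~k)-f(k)).round(4))
def red(im,c):
    i=im.astype(int);m=(i[...,0]>170)&(i[...,1]<70)&(i[...,2]<70);m[:195]=0;m[:,:240]=0;m[:,310:]=0;m[230:]=0
    ys,xs=np.nonzero(m);print(c,'red',xs.mean().round(1),ys.mean().round(1),len(xs));return np.array([xs.mean(),ys.mean()])
E
python3 - <<'E'
from h import *
for n in('t1','t2','t3','t4','t5'):
    b=cv2.imread(f'pics/{n}.png')[:,:,::-1].copy();print(n,end=' ');edge(b)
    try: red(b,'top')
    except Exception as e: print(e)
b=snap('top','t6');a=snap('scene','s6');print('now');edge(b);u=red(b,'top');v=red(a,'scene')
for lev in (-.42,0,.42):
    p,r=fit([('tab','top',u,1),('tab','scene',v,1)],[*AX[:2],YAW,.5,lev],[3]);print(lev,p[3],r.round(1))
E
```

```text
t1 strips 0.1659 0.2233 diff 0.0574
top red 252.3 212.6 23
t2 strips 0.169 0.2232 diff 0.0542
top red 257.4 212.7 33
t3 strips 0.1736 0.2238 diff 0.0502
top red 268.6 214.1 35
t4 strips 0.1736 0.2238 diff 0.0502
top red 269.1 214.3 39
t5 strips 0.1716 0.2238 diff 0.0522
top red 259.6 213.0 34
now
strips 0.1719 0.2238 diff 0.0519
top red 265.9 213.7 39
scene red 289.0 213.0 3
-0.42 0.8601430663632904 [-0.4  0.1  1.3 -1. ]
0 0.6714418166617611 [-0.3  0.1  1.5 -1.6]
0.42 0.504064025764706 [-0.4  0.1  1.3 -1. ]
```

Emit:
servo_tool --pt "-0.002 -0.031 -0.02 0.016 -0.001 0 0.45" --pt "-0.005 -0.061 -0.041 0.032 -0.003 0 0.45"

```text
time: 16.05
tool_pos: [0.505, -0.0388, 0.1378]
tcp_rot: [-2.395, 0.093, -0.018]
wrist_force: [0.6, 5.7, 1.5]
width: 0.543
grip_force: 2.6
```

Emit:
servo_tool --pt "-0.002 -0.029 -0.022 0.016 -0.001 0 0.45" --pt "-0.005 -0.056 -0.046 0.032 -0.003 0 0.45"

```text
time: 16.25
tool_pos: [0.5042, -0.0476, 0.1305]
tcp_rot: [-2.294, 0.088, -0.023]
wrist_force: [0.4, 5.8, 1.8]
width: 0.554
grip_force: 2.5
```

Run:
```python
from h import *
b=snap('top','t7');a=snap('scene','s7');where();edge(b);u=red(b,'top');v=red(a,'scene')
for lev in (-.42,0,.42):
    p,r=fit([('tab','top',u,1)],[*AX[:2],YAW,.5,lev],[3]);print(lev,p[3],r.round(1))
```

```text
t 16.35 lean 0.761 r 0.1088 w 0.547783200190291 F [-0.8  1.4  1.5]
strips 0.1727 0.2238 diff 0.0511
top red 268.9 214.1 39
scene red 292.0 215.5 4
-0.42 1.057408101832286 [-0.   0.1]
0 0.8529830318957811 [-0.   0.1]
0.42 0.7013290589284179 [-0.   0.1]
```

Readings: a force bump, then slip to zero, then 2 mm of back-driving on the left swing. That fits a pawl that is not fully engaged, with the lever at about 0.33–0.4 of 0.42 rad. I'll bring the handle upright, push the lever right over, then pump again.

Run:
```python
from h import *
rows(.73,.0,10)
```

```text
[0.003, 0.041, 0.034, -0.023, 0.002, -0.0, 0.45], [0.007, 0.084, 0.065, -0.046, 0.004, -0.0, 0.45], [0.011, 0.13, 0.093, -0.069, 0.006, -0.0, 0.45], [0.015, 0.177, 0.118, -0.093, 0.008, -0.0, 0.45], [0.019, 0.226, 0.139, -0.116, 0.01, -0.0, 0.45], [0.023, 0.277, 0.156, -0.139, 0.012, -0.0, 0.45], [0.028, 0.329, 0.169, -0.162, 0.014, -0.0, 0.45], [0.032, 0.381, 0.179, -0.185, 0.016, -0.0, 0.45], [0.037, 0.434, 0.185, -0.208, 0.018, -0.0, 0.45], [0.041, 0.487, 0.187, -0.232, 0.019, -0.0, 0.45],
```

Emit:
servo_tool --pt "0.003 0.041 0.034 -0.023 0.002 0 0.45" --pt "0.007 0.084 0.065 -0.046 0.004 0 0.45" --pt "0.011 0.13 0.093 -0.069 0.006 0 0.45" --pt "0.015 0.177 0.118 -0.093 0.008 0 0.45" --pt "0.019 0.226 0.139 -0.116 0.01 0 0.45" --pt "0.023 0.277 0.156 -0.139 0.012 0 0.45" --pt "0.028 0.329 0.169 -0.162 0.014 0 0.45" --pt "0.032 0.381 0.179 -0.185 0.016 0 0.45" --pt "0.037 0.434 0.185 -0.208 0.018 0 0.45" --pt "0.041 0.487 0.187 -0.232 0.019 0 0.45"

```text
time: 17.35
tool_pos: [0.5112, 0.0223, 0.1594]
tcp_rot: [-3.035, 0.128, 0.007]
wrist_force: [-2.0, -6.3, 0.7]
width: 0.546
grip_force: 3.1
```

Emit:
servo_tool --pt "0 0 0 0 0 0 0.3" --pt "0 0 0.2 0 0 0 0.3" --pt "0 0 0.5 -0.034 0.003 0 0.3" --pt "0 0 0.667 -0.034 0.003 0 0.3" --pt "0 0 0.667 -0.034 0.003 0 0.3"

```text
time: 17.85
tool_pos: [0.5133, 0.0248, 0.2632]
tcp_rot: [-3.132, 0.132, 0.006]
wrist_force: [-0.2, -0.1, 1.0]
width: 0.698
grip_force: 0.0
```

Emit:
servo_tool --pt "0 0.2 0 0 0 0 1" --pt "-0.24 0.4 0 0 0 0 1" --pt "-0.24 0.4 0 0 0 0 1" --pt "-0.24 0.4 0 0 0 0 1" --pt "-0.24 0.4 0 0 0 0 1"

```text
time: 18.35
tool_pos: [0.4741, 0.0835, 0.2569]
tcp_rot: [-3.133, 0.136, 0.024]
wrist_force: [-0.0, -0.2, 0.3]
width: 0.002
grip_force: 0.0
```

Run:
```python
from h import *
b=snap('top','t8');a=snap('scene','s8');where();edge(b);red(b,'top');red(a,'scene');print(mark('ball','scene'),mark('lever_tip','scene'),bot.read_state()['tool_pos'],bot.read_state()['tcp_rot'])
a=cv2.resize(a[140:250,215:325],None,fx=5,fy=5,interpolation=2)
cv2.imwrite('pics/c7.png',a[:,:,::-1])
```

```text
t 18.45 lean -0.256 r 0.214 w -0.002552702989360023 F [-0.2  0.6 -0.2]
strips 0.171 0.2238 diff 0.0529
top red 258.0 212.1 22
scene red 282.2 209.2 6
[] [(array([284.9, 207.3]), 0.57)] [0.47444597 0.08339762 0.25711414] [-3.13294496  0.13692962  0.02408777]
```

View pics/c7.png

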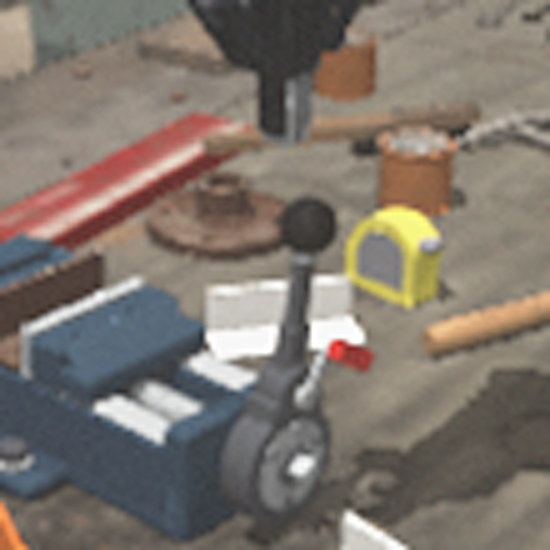

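The ball is at scene (276.6,184.6) and the tab at (285.2,211.0). I'll fit lean and lever angle from these.

Run:
```python
from h import *
b=cv2.imread('pics/t8.png')
m=[('ball','scene',(276.6,184.6),1),('tab','scene',(285.2,211),1),('tab','top',(258,212.5),1)]
p,r=fit(m,[*AX[:2],YAW,.1,.4],[3,4]);print(p,r.round(1),pts(p)['tab'])
i=cv2.resize(b[165:235,220:300],None,fx=8,fy=8,interpolation=2);cv2.imwrite('pics/c8.png',i)
```

```text
[ 0.511       0.0259     -0.084       0.13793306  0.45310129] [ 0.2  0.7  0.4 -0.1 -0.3  0.7] [0.47599615 0.00348753 0.12379551]
```

View pics/c8.png

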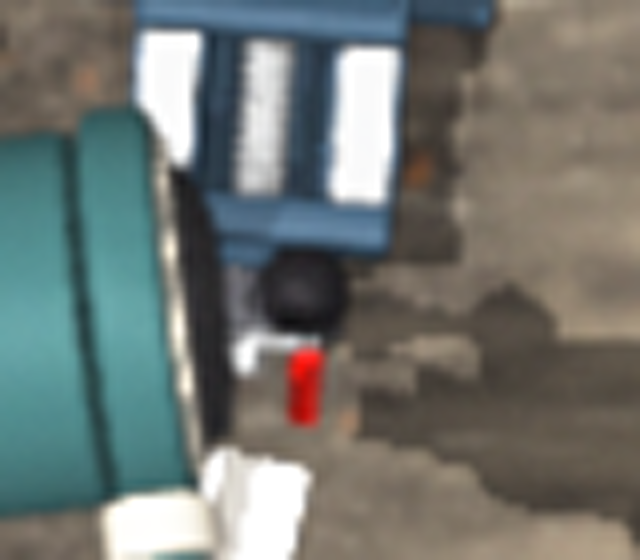

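Emit:
servo_tool --pt "0 0 0 -0.004 -0.045 0 1" --pt "0 0 0 -0.008 -0.09 0 1" --pt "0 0 0 -0.012 -0.14 0 1" --pt "0 0 0 -0.016 -0.193 0 1" --pt "0 0 0 -0.016 -0.193 0 1" --pt "0 0 0 -0.016 -0.193 0 1"

```text
time: 19.15
tool_pos: [0.4729, 0.084, 0.2566]
tcp_rot: [2.985, -0.125, 0.91]
wrist_force: [0.8, -0.4, 1.2]
width: -0.001
grip_force: 0.0
```

Run:
```python
from h import *
print(proj('scene',(.4745,.0834,.257)))
where();s=bot.read_state();print(s['q'],s['tool_pos'],s['tcp_rot'])
from scipy.spatial.transform import Rotation as R;print(R.from_rotvec(s['tcp_rot']).as_matrix().round(2))
```

```text
[271.39855775 177.73389953]
t 19.15 lean -0.259 r 0.2137 w -0.0011375659729813469 F [ 0.8 -0.4  1.2]
[ 0.27115662 -0.56075714  2.33858553 -0.26132591  0.81742741  2.05142527] [0.47288634 0.08401993 0.25655722] [ 2.98501481 -0.12477258  0.9095498 ]
[[ 0.83 -0.08  0.56]
 [-0.07 -1.   -0.04]
 [ 0.56 -0.01 -0.83]]
```

Emit:
servo_tool --pt "0 -0.2 -0.2 0 0 0 1" --pt "0 -0.24 -0.5 0 0 0 1" --pt "0.03 -0.24 -0.8 0 0 0 1" --pt "0.06 -0.24 -1 0 0 0 1" --pt "0.06 -0.24 -1 0 0 0 1"

```text
time: 19.65
tool_pos: [0.4816, 0.0467, 0.1028]
tcp_rot: [2.987, -0.129, 0.896]
wrist_force: [-1.9, -0.6, -0.5]
width: -0.002
grip_force: 0.0
```

Emit:
servo_tool --pt "0 -0.05 0 0 0 0 1" --pt "0 -0.1 0 0 0 0 1" --pt "0 -0.1 0 0 0 0 1"

```text
time: 19.95
tool_pos: [0.4864, 0.0325, 0.1111]
tcp_rot: [2.983, -0.129, 0.917]
wrist_force: [0.7, 0.0, 0.3]
width: -0.007
grip_force: 0.0
```

Emit:
servo_tool --pt "0 -0.05 0 0 0 0 1" --pt "0 -0.05 0 0 0 0 1"

```text
time: 20.15
tool_pos: [0.4852, 0.0252, 0.11]
tcp_rot: [2.983, -0.129, 0.916]
wrist_force: [-0.3, 0.9, -0.5]
width: -0.001
grip_force: 0.0
```

Run:
```python
from h import *
b=snap('top','t9');a=snap('scene','s9');where();edge(b);red(b,'top');red(a,'scene');print(mark('ball','scene'),mark('lever_tip','scene'))
```

```text
t 20.25 lean 0.043 r 0.0592 w 0.0003546808573540154 F [ 0.1  0.3 -0.4]
strips 0.171 0.2238 diff 0.0529
top red 257.5 212.9 33
scene red nan nan 0
[(array([275.5, 184.1]), 0.61), (array([221.8, 206.7]), 0.4)] [(array([286.1, 208. ]), 0.49)]h.py:67: RuntimeWarning: Mean of empty slice.
  ys,xs=np.nonzero(m);print(c,'red',xs.mean().round(1),ys.mean().round(1),len(xs));return np.array([xs.mean(),ys.mean()])
  ret = ret.dtype.type(ret / rcount)
```

Now I push right in small steps and watch the force.

Emit:
servo_tool --pt "0 -0.03 0 0 0 0 1" --pt "0 -0.03 0 0 0 0 1"

```text
time: 20.55
tool_pos: [0.4831, 0.0212, 0.1075]
tcp_rot: [2.984, -0.126, 0.912]
wrist_force: [0.7, 0.1, 0.8]
width: 0.0
grip_force: 0.0
```

Emit:
servo_tool --pt "0 -0.03 0 0 0 0 1" --pt "0 -0.03 0 0 0 0 1"

```text
time: 20.75
tool_pos: [0.483, 0.0166, 0.1073]
tcp_rot: [2.984, -0.127, 0.912]
wrist_force: [-0.0, 0.2, -0.4]
width: -0.003
grip_force: 0.0
```

Emit:
servo_tool --pt "0 -0.03 0 0 0 0 1" --pt "0 -0.03 0 0 0 0 1"

```text
time: 20.95
tool_pos: [0.4829, 0.0121, 0.1073]
tcp_rot: [2.985, -0.127, 0.912]
wrist_force: [-0.1, 0.1, 0.4]
width: 0.001
grip_force: 0.2
```

Run:
```python
from h import *
b=snap('top');a=snap('scene');where();red(b,'top')
i=a.astype(int);m=(i[...,0]>140)&(i[...,1]<90)&(i[...,2]<90);m[:200]=0;m[230:]=0;m[:,:265]=0;m[:,310:]=0
y,x=np.nonzero(m);print(len(x),x.mean() if len(x) else 0,y.mean() if len(x) else 0, mark('ball','scene'))
```

```text
t 21.05 lean 0.271 r 0.0594 w -0.0001935390685868059 F [-0.8 -1.  -0.5]
top red 258.2 211.9 24
8 282.125 210.375 [(array([274.9, 185.2]), 0.8)]
```

Emit:
servo_tool --pt "0 -0.04 0 0 0 0 1" --pt "0 -0.04 0 0 0 0 1"

```text
time: 21.3
tool_pos: [0.4828, 0.0064, 0.1071]
tcp_rot: [2.985, -0.127, 0.912]
wrist_force: [-2.6, 2.8, 0.2]
width: -0.0
grip_force: 1.9
```

Emit:
servo_tool --pt "0 -0.04 0 0 0 0 1" --pt "0 -0.04 0 0 0 0 1"

```text
time: 21.5
tool_pos: [0.483, 0.0002, 0.1073]
tcp_rot: [2.985, -0.128, 0.912]
wrist_force: [-0.2, 2.2, 0.7]
width: 0.002
grip_force: 1.3
```

Run:
```python
from h import *
b=snap('top');a=snap('scene');where();red(b,'top')
b=cv2.resize(b[175:235,225:295],None,fx=5.5,fy=5.5,interpolation=2);a=cv2.resize(a[160:240,240:310],None,fx=5.5,fy=5.5,interpolation=2)
o=np.zeros((440,770,3),np.uint8);o[:330,:385]=b;o[:,385:]=a;cv2.imwrite('pics/c9.png',o[:,:,::-1])
```

```text
t 21.6 lean 0.453 r 0.0637 w -0.004678862212952157 F [0.6 2.4 0.8]
top red 260.7 211.8 20
```

View pics/c9.png

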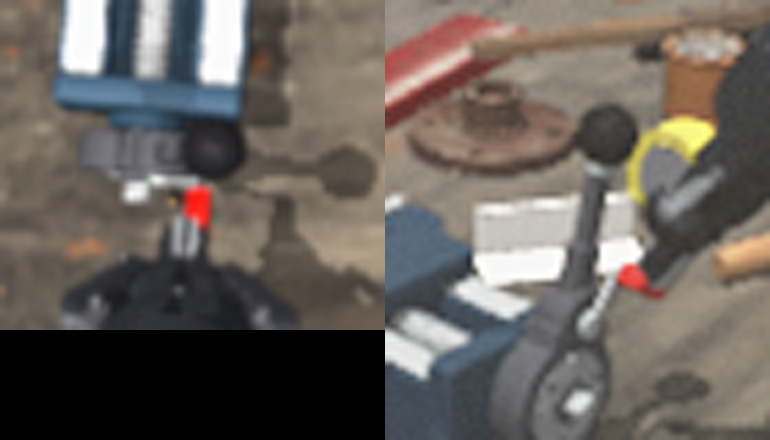

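Run:
```python
from h import *
for m in ([('ball','top',(258.1,201.2),1),('ball','scene',(276.6,184.6),1),('tab','scene',(285.2,211),1),('tab','top',(258.1,213.4),1)],
 [('ball','top',(263.9,201.9),1),('ball','scene',(280.3,184.4),1),('tab','top',(261.0,212.7),1)]):
    p,r=fit(m,[*AX[:2],YAW,.1,.4],[3,4]);print(p[3:].round(3),r.round(1))
where();edge(snap('top'))
```

```text
[0.158 0.417] [-0.5  0.1  0.8  0.5  0.5 -0.2 -0.2 -0.2]
[0.274 0.459] [-0.4 -0.1  0.7  0.2 -0.1  0.8]
t 21.6 lean 0.453 r 0.0637 w -0.004678862212952157 F [0.6 2.4 0.8]
strips 0.171 0.2238 diff 0.0529
```

Emit:
servo_tool --pt "0 -0.04 -0.01 0 0 0 1" --pt "0 -0.08 -0.02 0 0 0 1" --pt "0 -0.08 -0.02 0 0 0 1"

```text
time: 21.95
tool_pos: [0.4833, -0.0121, 0.1049]
tcp_rot: [2.984, -0.127, 0.913]
wrist_force: [-3.3, 1.9, 5.1]
width: -0.0
grip_force: 7.2
```

Emit:
servo_tool --pt "0 -0.04 -0.01 0 0 0 1" --pt "0 -0.08 -0.02 0 0 0 1" --pt "0 -0.08 -0.02 0 0 0 1"

```text
time: 22.25
tool_pos: [0.483, -0.0245, 0.1013]
tcp_rot: [2.984, -0.128, 0.912]
wrist_force: [-0.3, 0.8, -0.0]
width: -0.002
grip_force: 0.0
```

Run:
```python
from h import *
b=snap('top');a=snap('scene');where();red(b,'top');print(mark('ball','scene'),mark('ball','top'));edge(b)
```

```text
t 22.35 lean 0.796 r 0.073 w 0.0033413446234847105 F [ 0.4 -0.3 -0.3]
top red 261.0 213.1 36
[(array([279.4, 182.2]), 0.75)] [(array([266.1, 200.3]), 0.83)]
strips 0.171 0.2238 diff 0.0528
```

The lever is at its right stop: it fits at +0.42 to 0.46, and the pushing finger slid over the tab. I'll take the ball again and pump, watching the jaw.

Emit:
servo_tool --pt "-0.15 0 0.3 0 0 0 1" --pt "-0.15 0 0.65 0 0 0 0.5" --pt "-0.15 0 1 0.005 0.05 0 0.3" --pt "-0.15 0 1 0.008 0.1 0 0.3" --pt "-0.15 0 1 0.012 0.15 0 0.3" --pt "-0.15 0 1 0.016 0.193 0 0.3" --pt "-0.15 0 1 0.016 0.193 0 0.3"

```text
time: 23.15
tool_pos: [0.4633, -0.0241, 0.2503]
tcp_rot: [-3.133, 0.135, 0.031]
wrist_force: [-0.8, 0.3, -0.6]
width: 0.699
grip_force: 0.0
```

Run:
```python
from h import *
from scipy.spatial.transform import Rotation as R
b=snap('top');a=snap('scene');print(mark('ball','scene'),mark('ball','top'));u=red(b,'top');edge(b)
p,r=fit([('tab','top',u+[0,.3],1)],[*AX[:2],YAW,.2,.42],[3]);print('lean',p[3])
s=bot.read_state();T=np.array(s['tool_pos']);print(T,R.from_rotvec(s['tcp_rot']).as_matrix().round(3).tolist())
X=np.array([np.cos(YAW),np.sin(YAW),0]);Y=np.array([-np.sin(YAW),np.cos(YAW),0]);d=-np.sin(p[3])*Y+np.array([0,0,np.cos(p[3])])
print('above',((AX+.22*d-T)/.15).round(3),'turn',(p[3]/np.pi*X).round(3),'down',(-.113*d/.15).round(3))
```

```text
[(array([279.4, 183.8]), 0.69)] []
top red nan nan 0
strips 0.1711 0.2238 diff 0.0528h.py:67: RuntimeWarning: Mean of empty slice.
  ys,xs=np.nonzero(m);print(c,'red',xs.mean().round(1),ys.mean().round(1),len(xs));return np.array([xs.mean(),ys.mean()])
  ret = ret.dtype.type(ret / rcount)
Traceback (most recent call last):
  File "h.py", line 30, in fit
    r=least_squares(f,np.array(p0)[free]);return merge(r.x),r.fun
ValueError: Residuals are not finite in the initial point.
```

Emit:
servo_tool --pt "0.287 -0.06 0.08 0.043 -0.003 0 0" --pt "0.287 -0.06 0.08 0.086 -0.007 0 0" --pt "0.287 -0.06 0.08 0.086 -0.007 0 0" --pt "0.292 0 -0.15 0.086 -0.007 0 0" --pt "0.298 0.07 -0.4 0.086 -0.007 0 0" --pt "0.304 0.141 -0.646 0.086 -0.007 0 0" --pt "0.304 0.141 -0.646 0.086 -0.007 0 0.5" --pt "0.304 0.141 -0.646 0.086 -0.007 0 0.5" --pt "0.304 0.141 -0.646 0.086 -0.007 0 0.5" --pt "0.304 0.141 -0.646 0.086 -0.007 0 0.5"

```text
time: 24.35
tool_pos: [0.5076, -0.0034, 0.1571]
tcp_rot: [-2.864, 0.119, 0.0]
wrist_force: [0.1, -0.5, -0.1]
width: 0.499
grip_force: 0.0
```

Run:
```python
from h import *
where();print(mark('ball','scene'),bot.read_state()['grip_force'])
rows(.27,-.23,5,cl=.5);rows(-.23,-.73,5,cl=.5)
```

```text
t 24.35 lean 0.269 r 0.1111 w 0.4993422104572934 F [ 0.1 -0.5 -0.1]
[(array([279.4, 183.8]), 0.69)] 0.0
[0.006, 0.071, 0.016, -0.032, 0.003, -0.0, 0.5], [0.012, 0.144, 0.025, -0.063, 0.005, -0.0, 0.5], [0.018, 0.217, 0.026, -0.095, 0.008, -0.0, 0.5], [0.024, 0.29, 0.02, -0.127, 0.011, -0.0, 0.5], [0.03, 0.362, 0.007, -0.159, 0.013, -0.0, 0.5], 
[0.006, 0.07, -0.02, -0.032, 0.003, -0.0, 0.5], [0.012, 0.138, -0.047, -0.063, 0.005, -0.0, 0.5], [0.017, 0.203, -0.081, -0.095, 0.008, -0.0, 0.5], [0.022, 0.264, -0.121, -0.127, 0.011, -0.0, 0.5], [0.027, 0.321, -0.168, -0.159, 0.013, -0.0, 0.5],
```

Emit:
servo_tool --pt "0.006 0.071 0.016 -0.032 0.003 0 0.5" --pt "0.012 0.144 0.025 -0.063 0.005 0 0.5" --pt "0.018 0.217 0.026 -0.095 0.008 0 0.5" --pt "0.024 0.29 0.02 -0.127 0.011 0 0.5" --pt "0.03 0.362 0.007 -0.159 0.013 0 0.5"

```text
time: 24.9
tool_pos: [0.5124, 0.05, 0.1583]
tcp_rot: [2.908, -0.13, -0.028]
wrist_force: [-0.8, -6.7, -3.1]
width: 0.501
grip_force: 2.6
```

Emit:
servo_tool --pt "0.006 0.07 -0.02 -0.032 0.003 0 0.5" --pt "0.012 0.138 -0.047 -0.063 0.005 0 0.5" --pt "0.017 0.203 -0.081 -0.095 0.008 0 0.5" --pt "0.022 0.264 -0.121 -0.127 0.011 0 0.5" --pt "0.027 0.321 -0.168 -0.159 0.013 0 0.5"

```text
time: 25.4
tool_pos: [0.5172, 0.0999, 0.1335]
tcp_rot: [2.409, -0.114, -0.047]
wrist_force: [0.5, -4.5, 2.4]
width: 0.499
grip_force: 2.7
```

Run:
```python
from h import *
where();b=snap('top');edge(b);red(b,'top')
rows(-.73,-.33,4,cl=.5);rows(-.33,.07,4,cl=.5)
```

```text
t 25.4 lean -0.727 r 0.1117 w 0.4994257482546434 F [ 0.5 -4.5  2.4]
strips 0.167 0.2238 diff 0.0568
top red nan nan 0
[-0.005, -0.057, 0.046, 0.032, -0.003, 0.0, 0.5], [-0.01, -0.118, 0.086, 0.063, -0.005, 0.0, 0.5], [-0.015, -0.183, 0.12, 0.095, -0.008, 0.0, 0.5], [-0.021, -0.251, 0.147, 0.127, -0.011, 0.0, 0.5], 
[-0.006, -0.07, 0.02, 0.032, -0.003, 0.0, 0.5], [-0.012, -0.142, 0.033, 0.063, -0.005, 0.0, 0.5], [-0.018, -0.215, 0.039, 0.095, -0.008, 0.0, 0.5], [-0.024, -0.288, 0.038, 0.127, -0.011, 0.0, 0.5], h.py:67: RuntimeWarning: Mean of empty slice.
  ys,xs=np.nonzero(m);print(c,'red',xs.mean().round(1),ys.mean().round(1),len(xs));return np.array([xs.mean(),ys.mean()])
  ret = ret.dtype.type(ret / rcount)
```

Emit:
servo_tool --pt "-0.005 -0.057 0.046 0.032 -0.003 0 0.5" --pt "-0.01 -0.118 0.086 0.063 -0.005 0 0.5" --pt "-0.015 -0.183 0.12 0.095 -0.008 0 0.5" --pt "-0.021 -0.251 0.147 0.127 -0.011 0 0.5"

```text
time: 25.85
tool_pos: [0.5121, 0.064, 0.1528]
tcp_rot: [2.822, -0.127, -0.034]
wrist_force: [0.2, 3.8, -6.1]
width: 0.495
grip_force: 2.8
```

Emit:
servo_tool --pt "-0.006 -0.07 0.02 0.032 -0.003 0 0.5" --pt "-0.012 -0.142 0.033 0.063 -0.005 0 0.5" --pt "-0.018 -0.215 0.039 0.095 -0.008 0 0.5" --pt "-0.024 -0.288 0.038 0.127 -0.011 0 0.5"

```text
time: 26.25
tool_pos: [0.5088, 0.0201, 0.1603]
tcp_rot: [-3.056, 0.133, 0.007]
wrist_force: [-0.4, 5.4, -4.0]
width: 0.498
grip_force: 2.8
```

Run:
```python
from h import *
where();b=snap('top','t10');a=snap('scene','s10');edge(b);red(b,'top')
i=a.astype(int);m=(i[...,0]>140)&(i[...,1]<90)&(i[...,2]<90);m[:195]=0;m[235:]=0;m[:,:255]=0;m[:,310:]=0
y,x=np.nonzero(m);print(len(x),x.mean(),y.mean(), mark('ball','scene'),mark('lever_tip','scene'))
for lean in(-.05,0,.05,.1):
  for v in(-.42,0,.42):
    P=pts([*AX[:2],YAW,lean,v]);print(lean,v,proj('top',P['tab']).round(1),proj('scene',P['tab']).round(1),proj('scene',P['ball']).round(1))
```

```text
t 26.25 lean 0.054 r 0.1104 w 0.49802030139543335 F [-0.4  5.4 -4. ]
strips 0.1694 0.2238 diff 0.0545
top red 254.7 215.8 9
32 283.46875 210.84375 [(array([272.9, 186.5]), 0.94), (array([270.7, 229.4]), 0.36)] [(array([283.9, 209.3]), 0.6)]
-0.05 -0.42 [243.8 212.2] [276.4 215.2] [270.5 187.8]
-0.05 0 [248.2 212.5] [279.4 212.5] [270.5 187.8]
-0.05 0.42 [252.8 212.8] [282.4 211.5] [270.5 187.8]
0 -0.42 [245.  212.3] [277.2 214.5] [272.2 186.9]
0 0 [249.5 212.6] [280.3 212. ] [272.2 186.9]
0 0.42 [254.  212.9] [283.2 211.3] [272.2 186.9]
0.05 -0.42 [246.3 212.4] [278.1 213.9] [273.9 186.2]
0.05 0 [250.8 212.7] [281.1 211.6] [273.9 186.2]
0.05 0.42 [255.3 213. ] [284.  211.1] [273.9 186.2]
0.1 -0.42 [247.5 212.5] [278.9 213.3] [275.5 185.6]
0.1 0 [252.1 212.8] [282.  211.2] [275.5 185.6]
0.1 0.42 [256.5 213.1] [284.8 210.9] [275.5 185.6]
```

Run:
```python
from h import *
rows(.07,.67,6,cl=.5)
for a in (.67,.77,.87,.97,1.07,1.17,1.27): rows(a,a+.1,2,cl=.5)
```

```text
[-0.006, -0.073, -0.009, 0.032, -0.003, 0.0, 0.5], [-0.012, -0.144, -0.025, 0.063, -0.005, 0.0, 0.5], [-0.018, -0.213, -0.048, 0.095, -0.008, 0.0, 0.5], [-0.024, -0.28, -0.078, 0.127, -0.011, 0.0, 0.5], [-0.029, -0.343, -0.114, 0.159, -0.013, 0.0, 0.5], [-0.034, -0.403, -0.157, 0.19, -0.016, 0.0, 0.5], 
[-0.002, -0.028, -0.023, 0.016, -0.001, 0.0, 0.5], [-0.005, -0.055, -0.048, 0.032, -0.003, 0.0, 0.5], 
[-0.002, -0.026, -0.026, 0.016, -0.001, 0.0, 0.5], [-0.004, -0.05, -0.054, 0.032, -0.003, 0.0, 0.5], 
[-0.002, -0.023, -0.029, 0.016, -0.001, 0.0, 0.5], [-0.004, -0.044, -0.058, 0.032, -0.003, 0.0, 0.5], 
[-0.002, -0.02, -0.031, 0.016, -0.001, 0.0, 0.5], [-0.003, -0.038, -0.062, 0.032, -0.003, 0.0, 0.5], 
[-0.001, -0.017, -0.033, 0.016, -0.001, 0.0, 0.5], [-0.003, -0.032, -0.066, 0.032, -0.003, 0.0, 0.5], 
[-0.001, -0.013, -0.034, 0.016, -0.001, 0.0, 0.5], [-0.002, -0.025, -0.069, 0.032, -0.003, 0.0, 0.5], 
[-0.001, -0.01, -0.035, 0.016, -0.001, 0.0, 0.5], [-0.002, -0.018, -0.071, 0.032, -0.003, 0.0, 0.5],
```

Emit:
servo_tool --pt "-0.006 -0.072 -0.009 0.032 -0.003 0 0.5" --pt "-0.012 -0.142 -0.025 0.063 -0.005 0 0.5" --pt "-0.018 -0.21 -0.048 0.095 -0.008 0 0.5" --pt "-0.023 -0.277 -0.08 0.127 -0.011 0 0.5" --pt "-0.029 -0.34 -0.117 0.159 -0.013 0 0.5"

```text
time: 26.95
tool_pos: [0.5042, -0.0301, 0.1424]
tcp_rot: [-2.559, 0.102, -0.013]
wrist_force: [-1.8, 5.7, 1.9]
width: 0.505
grip_force: 2.8
```

Run:
```python
from h import *
where();edge(snap('top'))
```

```text
t 26.95 lean 0.547 r 0.1082 w 0.5047049066199109 F [-1.8  5.7  1.9]
strips 0.1718 0.2238 diff 0.0521
```

Emit:
servo_tool --pt "-0.002 -0.03 -0.02 0.016 -0.001 0 0.5" --pt "-0.005 -0.059 -0.042 0.032 -0.003 0 0.5" --pt "-0.007 -0.087 -0.066 0.048 -0.004 0 0.5" --pt "-0.01 -0.114 -0.091 0.063 -0.005 0 0.5"

```text
time: 27.4
tool_pos: [0.5018, -0.0469, 0.1274]
tcp_rot: [-2.364, 0.093, -0.017]
wrist_force: [-0.5, 4.2, 4.0]
width: 0.501
grip_force: 2.8
```

Emit:
servo_tool --pt "-0.002 -0.026 -0.026 0.016 -0.001 0 0.5"

```text
time: 27.5
tool_pos: [0.5014, -0.0507, 0.1236]
tcp_rot: [-2.313, 0.091, -0.017]
wrist_force: [-1.3, 3.6, 3.5]
width: 0.499
grip_force: 2.8
```

Emit:
servo_tool --pt "-0.002 -0.024 -0.028 0.016 -0.001 0 0.5"

```text
time: 27.6
tool_pos: [0.501, -0.0543, 0.1194]
tcp_rot: [-2.263, 0.089, -0.017]
wrist_force: [-2.1, 2.9, 4.9]
width: 0.503
grip_force: 2.9
```

Run:
```python
from h import *
where();edge(snap('top'))
```

```text
t 27.6 lean 0.861 r 0.1065 w 0.5026091290209883 F [-2.1  2.9  4.9]
strips 0.1732 0.2238 diff 0.0506
```

Emit:
servo_tool --pt "-0.002 -0.023 -0.029 0.016 -0.001 0 0.5"

```text
time: 27.75
tool_pos: [0.5012, -0.0577, 0.1154]
tcp_rot: [-2.214, 0.087, -0.019]
wrist_force: [-0.9, 4.0, 2.8]
width: 0.502
grip_force: 2.5
```

Emit:
servo_tool --pt "-0.002 -0.021 -0.029 0.016 -0.001 0 0.5"

```text
time: 27.85
tool_pos: [0.5008, -0.061, 0.1108]
tcp_rot: [-2.163, 0.085, -0.02]
wrist_force: [-0.7, 4.5, 4.0]
width: 0.498
grip_force: 2.8
```

Emit:
servo_tool --pt "-0.002 -0.02 -0.031 0.016 -0.001 0 0.5"

```text
time: 27.95
tool_pos: [0.5004, -0.0639, 0.1063]
tcp_rot: [-2.112, 0.083, -0.021]
wrist_force: [-1.3, 5.3, 4.5]
width: 0.503
grip_force: 3.6
```

Emit:
servo_tool --pt "-0.001 -0.018 -0.032 0.016 -0.001 0 0.5"

```text
time: 28.05
tool_pos: [0.5001, -0.0664, 0.1018]
tcp_rot: [-2.061, 0.081, -0.021]
wrist_force: [-1.4, 5.4, 6.8]
width: 0.498
grip_force: 4.3
```

Emit:
servo_tool --pt "-0.001 -0.017 -0.033 0.016 -0.001 0 0.5"

```text
time: 28.15
tool_pos: [0.4998, -0.0687, 0.0972]
tcp_rot: [-2.009, 0.078, -0.021]
wrist_force: [-0.8, 6.9, 7.1]
width: 0.503
grip_force: 5.0
```

Emit:
servo_tool --pt "-0.001 -0.015 -0.033 0.016 -0.001 0 0.5"

```text
time: 28.25
tool_pos: [0.4996, -0.0708, 0.0925]
tcp_rot: [-1.958, 0.076, -0.021]
wrist_force: [-0.9, 7.4, 9.4]
width: 0.5
grip_force: 5.6
```

Run:
```python
from h import *
where();edge(snap('top'));print(mark('ball','scene'),[proj('scene',pts([*AX[:2],YAW,l,.42])['ball']).round(1) for l in(.9,1.,1.1,1.2)])
```

```text
t 28.25 lean 1.159 r 0.1062 w 0.5004898417255412 F [-0.9  7.4  9.4]
strips 0.1741 0.2238 diff 0.0497
[(array([272.9, 186.5]), 0.94), (array([270.7, 229.4]), 0.36)] [array([295.7, 192.2]), array([297.1, 194.9]), array([298.3, 197.8]), array([299.2, 200.9])]
```

Emit:
servo_tool --pt "-0.001 -0.014 -0.034 0.016 -0.001 0 0.5"

```text
time: 28.45
tool_pos: [0.4998, -0.0727, 0.0887]
tcp_rot: [-1.909, 0.072, -0.023]
wrist_force: [0.1, 8.2, 10.3]
width: 0.499
grip_force: 6.2
```

Emit:
servo_tool --pt "-0.001 -0.012 -0.034 0.016 -0.001 0 0.5"

```text
time: 28.55
tool_pos: [0.4996, -0.0744, 0.0835]
tcp_rot: [-1.857, 0.071, -0.023]
wrist_force: [0.3, 9.0, 12.0]
width: 0.498
grip_force: 6.9
```

Emit:
servo_tool --pt "-0.001 -0.01 -0.035 0.016 -0.001 0 0.5"

```text
time: 28.65
tool_pos: [0.4994, -0.0759, 0.0785]
tcp_rot: [-1.805, 0.069, -0.024]
wrist_force: [-1.1, 9.3, 12.9]
width: 0.501
grip_force: 7.6
```

Emit:
servo_tool --pt "-0.001 -0.008 -0.035 0.016 -0.001 0 0.5"

```text
time: 28.75
tool_pos: [0.4992, -0.0771, 0.0736]
tcp_rot: [-1.754, 0.067, -0.024]
wrist_force: [0.2, 10.9, 15.3]
width: 0.498
grip_force: 8.2
```

Run:
```python
from h import *
where();edge(snap('top'))
```

```text
t 28.75 lean 1.347 r 0.1062 w 0.49815283573098385 F [ 0.2 10.9 15.3]
strips 0.1746 0.2238 diff 0.0492
```

Emit:
servo_tool --pt "0 -0.005 -0.024 0.011 -0.001 0 0.5"

```text
time: 28.9
tool_pos: [0.4993, -0.078, 0.0704]
tcp_rot: [-1.72, 0.065, -0.025]
wrist_force: [0.3, 9.1, 16.8]
width: 0.504
grip_force: 8.7
```

Emit:
servo_tool --pt "0 0 0.01 0 0 0 0.25" --pt "0 0 0.02 0 0 0 0.25" --pt "0 0 0.02 0 0 0 0.25" --pt "0 0 0.02 0 0 0 0.25"

```text
time: 29.3
tool_pos: [0.4991, -0.078, 0.0706]
tcp_rot: [-1.726, 0.067, -0.024]
wrist_force: [0.4, 6.7, 7.4]
width: 0.75
grip_force: 4.1
```

Run:
```python
from h import *
where();b=snap('top');a=snap('scene');edge(b);print(mark('ball','scene'),mark('handle_axis','scene'),[proj('scene',pts([*AX[:2],YAW,l,.42])['ball']).round(1) for l in(1.2,1.3,1.4)])
```

```text
t 29.3 lean 1.376 r 0.1066 w 0.7500624632120702 F [0.4 6.7 7.4]
strips 0.1746 0.2238 diff 0.0492
[(array([296.1, 204.5]), 0.92)] [(array([199.2, 321.1]), 0.69), (array([271.5, 228.2]), 0.57)] [array([299.2, 200.9]), array([299.8, 204.4]), array([300.1, 208. ])]
```

Emit:
servo_tool --pt "0 0 0.03 0 0 0 0.15" --pt "0 0.01 0.06 0 0 0 0.1" --pt "0 0.01 0.09 0 0 0 0.1" --pt "0 0.01 0.1 0 0 0 0.1" --pt "0 0.01 0.1 0 0 0 0.1"

```text
time: 30.0
tool_pos: [0.4997, -0.0796, 0.0847]
tcp_rot: [-1.727, 0.07, -0.033]
wrist_force: [0.4, 2.0, 4.4]
width: 0.902
grip_force: 2.3
```

Run:
```python
from h import *
where();b=snap('top');a=snap('scene');edge(b);print(bot.read_state()['grip_force'],mark('ball','scene'),mark('lever_tip','scene'))
```

```text
t 30.0 lean 1.254 r 0.1116 w 0.9020546161794872 F [0.4 2.  4.4]
strips 0.1745 0.2238 diff 0.0494
2.579323947429657 [(array([299.2, 197.8]), 0.82)] [(array([297.5, 221.1]), 0.44)]
```

Emit:
servo_tool --pt "0 0.02 0.05 0 0 0 0.1" --pt "0 0.02 0.1 0 0 0 0.1" --pt "0 0.02 0.1 0 0 0 0.1"

```text
time: 30.5
tool_pos: [0.4996, -0.0773, 0.0999]
tcp_rot: [-1.728, 0.07, -0.034]
wrist_force: [0.1, 0.8, 2.6]
width: 0.9
grip_force: 1.1
```

Emit:
servo_tool --pt "-0.02 -0.2 0.06 0 0 0 0.1" --pt "-0.04 -0.45 0.12 0 0 0 0.1" --pt "-0.06 -0.7 0.2 0 0 0 0.1" --pt "-0.06 -0.85 0.4 0 0 0 0.1" --pt "-0.06 -0.85 0.4 0 0 0 0.1"

```text
time: 31.0
tool_pos: [0.4918, -0.2089, 0.1618]
tcp_rot: [-1.733, 0.07, -0.041]
wrist_force: [-0.0, 0.7, -0.8]
width: 0.899
grip_force: 0.0
```

Run:
```python
from h import *
where();b=snap('top','t12');a=snap('scene','s12');edge(b);u=red(b,'top');print(mark('ball','scene'),mark('ball','top'))
i=a.astype(int);m=(i[...,0]>140)&(i[...,1]<90)&(i[...,2]<90);m[:195]=0;m[240:]=0;m[:,:255]=0;m[:,312:]=0
y,x=np.nonzero(m);v=(x.mean(),y.mean());print(v,len(x))
bs=mark('ball','scene')[0][0]
p,r=fit([('ball','scene',bs,1),('tab','scene',v,1),('tab','top',u,1)],[*AX[:2],YAW,1.,.4],[3,4]);print(p[3:],r.round(1))
```

```text
t 31.0 lean 1.128 r 0.2608 w 0.8987238593784177 F [-0.   0.7 -0.8]
strips 0.1742 0.2238 diff 0.0497
top red 272.3 214.4 31
[(array([295.6, 192.2]), 0.55)] [(array([293.7, 203.3]), 0.93)]
(np.float64(293.5357142857143), np.float64(218.39285714285714)) 28
[0.89909372 0.62599072] [ 0.1  0.   0.4  0.  -0.5  0.2]
```

Run:
```python
from h import *
for _ in range(3): b=snap('top'); edge(b)
u=red(b,'top');snap('scene');bs=mark('ball','scene')[0][0];bt=mark('ball','top')[0][0];print(bs,bt)
p,r=fit([('ball','scene',bs,1),('ball','top',bt,1),('tab','top',u,1)],[*AX[:2],YAW,1.,.4],[3,4]);print(p[3:],r.round(1))
s=bot.read_state();T=np.array(s['tool_pos']);L=p[3]
X=np.array([np.cos(YAW),np.sin(YAW),0]);Y=np.array([-np.sin(YAW),np.cos(YAW),0]);d=-np.sin(L)*Y+np.array([0,0,np.cos(L)])
tilt=np.pi-np.linalg.norm(s['tcp_rot'])
print('tilt',tilt,'above',((AX+.215*d-T)/.15).round(3),'turn',((L-tilt)/np.pi*X).round(3),'in',((AX+.108*d-T)/.15).round(3))
for k in range(6): a=L+.02+k*.1; print(round(a,2),end=' ');rows(a,a+.1,2,R=.108,cl=.5)
```

```text
strips 0.1742 0.2238 diff 0.0497
strips 0.1742 0.2238 diff 0.0497
strips 0.1742 0.2238 diff 0.0496
top red 272.4 214.3 30
[296.7 195. ] [293.7 204.1]
[1.03317949 0.19449576] [ 0.8  0.8 -1.7  0.9 -0.   0.2]
tilt 1.413888950045021 above [0.034 0.303 0.008] turn [-0.121  0.01  -0.   ] in [ 0.086  0.913 -0.357]
1.05 [-0.001, -0.017, -0.032, 0.016, -0.001, 0.0, 0.5], [-0.003, -0.032, -0.064, 0.032, -0.003, 0.0, 0.5], 
1.15 [-0.001, -0.014, -0.033, 0.016, -0.001, 0.0, 0.5], [-0.002, -0.026, -0.067, 0.032, -0.003, 0.0, 0.5], 
1.25 [-0.001, -0.01, -0.034, 0.016, -0.001, 0.0, 0.5], [-0.002, -0.019, -0.069, 0.032, -0.003, 0.0, 0.5], 
1.35 [-0.001, -0.007, -0.035, 0.016, -0.001, 0.0, 0.5], [-0.001, -0.012, -0.071, 0.032, -0.003, 0.0, 0.5], 
1.45 [-0.0, -0.003, -0.036, 0.016, -0.001, 0.0, 0.5], [-0.0, -0.005, -0.072, 0.032, -0.003, 0.0, 0.5], 
1.55 [0.0, 0.0, -0.036, 0.016, -0.001, 0.0, 0.5], [0.0, 0.002, -0.072, 0.032, -0.003, 0.0, 0.5],
```

Emit:
servo_tool --pt "0.034 0.303 0.02 -0.047 0.004 0 0.1" --pt "0.034 0.303 0.02 -0.094 0.008 0 0.1" --pt "0.034 0.303 0.02 -0.121 0.01 0 0.1" --pt "0.05 0.5 -0.1 -0.121 0.01 0 0.1" --pt "0.07 0.7 -0.22 -0.121 0.01 0 0.1" --pt "0.086 0.913 -0.345 -0.121 0.01 0 0.1" --pt "0.086 0.913 -0.345 -0.121 0.01 0 0.5" --pt "0.086 0.913 -0.345 -0.121 0.01 0 0.5" --pt "0.086 0.913 -0.345 -0.121 0.01 0 0.5"

```text
time: 32.45
tool_pos: [0.5039, -0.0681, 0.108]
tcp_rot: [-2.108, 0.092, -0.022]
wrist_force: [0.8, -0.8, 0.2]
width: 0.5
grip_force: 0.0
```

Emit:
servo_tool --pt "-0.001 -0.017 -0.032 0.016 -0.001 0 0.5" --pt "-0.003 -0.032 -0.064 0.032 -0.003 0 0.5"

```text
time: 32.65
tool_pos: [0.5047, -0.0732, 0.1009]
tcp_rot: [-2.004, 0.084, -0.031]
wrist_force: [1.1, 4.9, 5.8]
width: 0.502
grip_force: 3.8
```

Emit:
servo_tool --pt "-0.001 -0.014 -0.033 0.016 -0.001 0 0.5" --pt "-0.002 -0.026 -0.067 0.032 -0.003 0 0.5"

```text
time: 32.85
tool_pos: [0.5044, -0.0769, 0.0918]
tcp_rot: [-1.899, 0.078, -0.035]
wrist_force: [1.8, 6.7, 11.6]
width: 0.499
grip_force: 6.1
```

Run:
```python
from h import *
where();edge(snap('top'));print(np.pi-np.linalg.norm(bot.read_state()['tcp_rot']))
```

```text
t 32.85 lean 1.186 r 0.1111 w 0.4991556099739101 F [ 1.8  6.7 11.6]
strips 0.1742 0.2238 diff 0.0496
1.2438119195703532
```

The jaw stays put while the force climbs to 13 N, so the clamp is holding. I'll top it up to about 19 N.

Emit:
servo_tool --pt "-0.001 -0.01 -0.034 0.016 -0.001 0 0.5"

```text
time: 33.0
tool_pos: [0.5042, -0.0784, 0.0876]
tcp_rot: [-1.849, 0.074, -0.036]
wrist_force: [2.4, 5.9, 11.9]
width: 0.5
grip_force: 6.8
```

Emit:
servo_tool --pt "-0.001 -0.009 -0.035 0.016 -0.001 0 0.5"

```text
time: 33.1
tool_pos: [0.504, -0.0799, 0.0825]
tcp_rot: [-1.797, 0.072, -0.037]
wrist_force: [1.7, 5.5, 15.0]
width: 0.501
grip_force: 7.5
```

Run:
```python
from h import *
where();edge(snap('top'))
```

```text
t 33.1 lean 1.273 r 0.1109 w 0.501184094371166 F [ 1.7  5.5 15. ]
strips 0.1744 0.2238 diff 0.0494
```

Emit:
servo_tool --pt "0 -0.007 -0.035 0.016 -0.001 0 0.5"

```text
time: 33.25
tool_pos: [0.5038, -0.0812, 0.078]
tcp_rot: [-1.747, 0.069, -0.037]
wrist_force: [0.2, 4.9, 16.2]
width: 0.503
grip_force: 8.3
```

Emit:
servo_tool --pt "0 -0.005 -0.035 0.016 -0.001 0 0.5"

```text
time: 33.35
tool_pos: [0.5037, -0.0822, 0.073]
tcp_rot: [-1.695, 0.067, -0.038]
wrist_force: [0.5, 4.5, 17.8]
width: 0.505
grip_force: 9.1
```

Emit:
servo_tool --pt "0 -0.003 -0.026 0.011 -0.001 0 0.5"

```text
time: 33.45
tool_pos: [0.5036, -0.0829, 0.069]
tcp_rot: [-1.659, 0.066, -0.039]
wrist_force: [0.2, 3.3, 19.1]
width: 0.502
grip_force: 9.6
```

Emit:
servo_tool --pt "0 0 0.03 0 0 0 0.3" --pt "0 0 0.06 0 0 0 0.1" --pt "0 0.01 0.1 0 0 0 0.1" --pt "0 0.02 0.15 0 0 0 0.1" --pt "0 0.03 0.2 0 0 0 0.1" --pt "0 0.03 0.23 0 0 0 0.1" --pt "0 0.03 0.23 0 0 0 0.1"

```text
time: 34.15
tool_pos: [0.5026, -0.0771, 0.0985]
tcp_rot: [-1.671, 0.068, -0.035]
wrist_force: [-0.5, -0.1, 3.3]
width: 0.9
grip_force: 1.8
```

Emit:
servo_tool --pt "-0.02 -0.2 0.06 0 0 0 0.1" --pt "-0.04 -0.45 0.12 0 0 0 0.1" --pt "-0.06 -0.7 0.2 0 0 0 0.1" --pt "-0.06 -0.9 0.45 0 0 0 0.1" --pt "-0.06 -0.9 0.6 0 0 0 0.1" --pt "-0.06 -0.9 0.6 0 0 0 0.1"

```text
time: 34.75
tool_pos: [0.4942, -0.2141, 0.1898]
tcp_rot: [-1.675, 0.067, -0.039]
wrist_force: [0.7, -0.2, -0.1]
width: 0.897
grip_force: 0.0
```

Run:
```python
from h import *
where();edge(snap('top'));edge(snap('top'))
```

```text
t 34.75 lean 1.044 r 0.2782 w 0.8967156775699373 F [ 0.7 -0.2 -0.1]
strips 0.1741 0.2238 diff 0.0497
strips 0.1741 0.2238 diff 0.0497
```

Pulled to about 19 N and released. The jaw is steady on the work and the robot is touching nothing, so I hand in.

```bash
python3 -c "
from workcell import bot
print(bot.finish_job())"
```

```text
the job is handed in; nothing more can be done
None
```

I handed the job in with the angle iron clamped, but I'm not sure the grip is still as firm as when I pulled it. I pulled the ratchet handle to about 19 N. When I let go, the handle sprang back and the jaw backed off about 0.4 mm, then held still, with the robot clear of everything. The lever was already over to the right. After the first tightening the ratchet also drove the jaws open on left swings, and I never found out why, so I made the final clamp with right-hand swings only. I viewed 11 pictures, one over the limit.

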